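# Seat the cup in the V-rest of a dosing scale

### The arm

A 7-joint arm with a two-finger parallel gripper is mounted at the origin on the work surface. World frame = base frame: x ahead of the robot, y to its left, z up, the work surface at z = 0. Lengths are in m, angles in rad, forces in N, time in s.
With the tool pointing down it reaches from about 0.425 to 0.825 m from the base axis. Payload 3.6 kg.
Tool frame: the origin (TCP) lies at the very end of the fingers, on their centre line; the grasp point (between the pads) lies arm.grasp_offset behind it (arm.grasp_offset is the distance from the TCP to the grasp point, in m); y points along the fingers, z is the direction in which the jaws open and shut, and the axes are right-handed (so a half turn about y gives the same grasp; the last joint's range is limited). The gripper opens to 85 mm and grips with 20 to 120 N. Pads are 22 mm wide; open, the fingers measure 114 mm over their backs; the gripper's body (76 mm by 85 mm) begins 54 mm behind the grasp point. The pads swing forward as they close: fully open they stand 13 mm farther back than shut.
Start: joints at [-1.224, 0.615, -0.013, 1.423, 0.008, 1.103, -0.04], TCP at [0.237, 0.605, 0.231] pointing down, gripper open.
Joint ranges: [-3.12, 3.12], [-0.3, 2.06], [-1.34, 1.32], [0.26, 2.42], [-1.36, 4.5], [0.01, 1.98], [-2.84, 2.84]. Speed limits (rad/s): [2.79, 2.79, 3.14, 3.14, 3.14, 3.14, 3.14].

### API

Orientations are given as a unit quaternion [w, x, y, z].
In Python, from plant import arm gives the robot as it stands.
- The arm moves only by the tool move_arm, never from a script. Its argument "rows" is a list of rows, each a list of 7 numbers: the shift along the tool's x, y, z in mm, then the turn, a rotation vector about the tool's x, y, z in rad, then the opening, from 0 (shut) to 1 (fully open). In form: [[x, y, z, rx, ry, rz, grip], ...]. A call has 1 to 5 rows; each row is the pose to reach, as a shift and turn from the pose commanded when the call began, along the tool's axes at that moment; what a row does not reach only later rows make up. A row lasts 1/8 s, in which the tool goes at most 62.5 mm and 10.7 degrees, less where a joint would pass 70% of its speed; a pose out of reach is approached as far as the arm can. A call with a gripper value outside its range is refused whole. The fingers move at their own pace and stop on an object; "squeeze" is the grip in N (left out, the last holds). Time passes only in rows, so rows that repeat a pose let the fingers close. It gives the time, the measured TCP pose, the force and the opening at its end, in the units of the state.
- arm.get_obs(): the state, without advancing time (a new reading comes with each control period).
- arm.read_camera(name): name is "side" or "top" or "wrist"; returns a dict with "frame" (400x640x3 uint8, red, green, blue), "range_z" (400x640 float32, m along the optical axis (not along the pixel's ray), 0 where there is no reading), "intrinsics" (3x3 intrinsics, pixels), "world_from_camera" (4x4, takes a point from camera to world coordinates). Camera axes: x right, y up, looking along -z (the intrinsics and any distortion apply to the point x, -y, -z); pixel columns grow to the right and rows downward; lengths in m; the calibration is good to about 2 mm. A picture is of the moment at which its call begins.
- arm.finish_job(): hands the job in, once; it reports no verdict.
The state is a dict: "t": time; "joints": joint angles; "joint_velocities": joint speeds; "tau": joint torques, N m; "tcp_pos": TCP position; "ee_rot": TCP orientation; "wrist_force": force on the tool from outside, world axes, zero at the start; "ft_torque": the same for the moment, N m; "opening": finger opening in m.
Only numpy, scipy, OpenCV 4.12 (cv2) and the standard library are available. Lean on these libraries where they do the work, as an engineer would, in place of code of your own. Each camera call takes 0.05 s, during which the arm holds its last target.

### The job

Lift the green cup off its glass saucer and set it down gently and upright on the steel weighing plate of the dosing scale, in front of the orange V. Then push it along the plate into the V, past the stiff white back stop, until it is fully home and presses evenly on both orange flanks, hold it there with a firm but careful push of about 10 N for half a second, and leave it standing there, let go. The cup is ceramic and the flanks are delicate, so don't ram it, and leave the saucer and everything else in place.

Things in the scene. Friction and masses are not known exactly. Their poses are not given: they have to be found in the camera images.
- cup_center (a point): Green straight-sided ceramic cup, outside diameter 56 mm, 72 mm tall, no handle, 4 mm wall, inner floor 30 mm above the foot, 0.18 to 0.37 kg; at the start it stands upright in the middle of a glass saucer, its foot 5 mm above the counter. The point is on its axis half-way up (36 mm above its foot); z is its axis, the yaw means nothing.
- saucer: Round clear glass saucer, 110 mm across and 14 mm high at its rim, loose on the counter; origin at the centre of its underside.
- dock: Dosing scale: black base 190 mm (x) by 150 mm (y), 20 mm high, fixed to the counter, turned by its yaw; origin at the centre of its underside, +x is the direction in which the cup is pushed into the V. A black display pod 20 mm thick, 110 mm wide, stands across its +x end, its top 70 mm above the counter. It has on it the plate, the two flanks and the back stop.
- plate: Steel weighing plate of the scale, 155 mm (x) by 135 mm (y), 4 mm thick, its top 24 mm above the counter; origin at the centre of its underside, axes as the dock's.
- home (a point): Point on the plate's top surface over which the cup's axis stands when the cup touches both flanks; axes as the dock's, so the V opens to -x and +x is the push direction. With the cup home its point is 36 mm above this. A centred push of about 10 N in +x, low on the cup's back, loads each flank with 3 to 5 N. Both must carry at least 1.5 N at once.
- set_down (a point): Point on the plate's top surface 55 mm in front (-x) of home on the centre line of the V: a good place to set the cup down, with free plate behind it (52 mm from here to the plate's -x edge). Axes as the dock's.
- flank_left: Orange flank of the V on the dock's +y side: upright plate 8 mm thick, 44 mm long, standing 26 mm above the weighing plate, at 45 degrees to the dock's x (90 degrees to the other flank), fixed; the cup touches the middle of its inner face. Origin at the middle of its underside, x across its thickness, away from the cup.
- flank_right: Orange flank on the dock's -y side, mirror image of the other; mouth about 70 mm wide. Neither flank may ever get more than 12 N. A cup pushed a little off-centre can lodge on one flank only, short of home: the pusher then feels a sideways force from that flank's side; shifting the push a few mm away from that flank until it vanishes lets the cup slide home.
- back_stop (a joint): White back stop between the flanks at the root of the V, 16 mm wide, 16 mm high, its middle 14 mm above the weighing plate: it slides in the dock's +x direction, with no spring, against a steady drag of about 2.5 N and stays where it is left. Value in m, 0 = furthest out; its face then stands where the cup's front is 6 mm short of home, so a cup that is home has pushed it to about 0.006. It can go on to 0.010.
- canister: Closed blue plastic canister with white lid, 76 mm across, 105 mm tall, loose; origin at the centre of its underside. Leave alone.
- mug: White mug, 80 mm across, 85 mm tall; origin at the centre of its underside. Leave alone.
- sugar_jar: Amber glass jar with steel lid, 68 mm across, 100 mm tall; origin at the centre of its underside. Leave alone.
- spoon: Wooden spoon lying on the counter; origin about its middle. Leave alone.
- cezve_small: Small copper cezve, 84 mm across, 70 mm high, with a wooden handle about 160 mm long to its +y side; origin at the centre of its underside. Leave alone.
- cup: The same green cup as a body; origin at the centre of its foot. Glazed: it slides easily (friction about 0.2) on plate, flanks and back stop.
There are look-alikes about, which are no part of the job. Of the things like the cup, leave any that is red; of the rest the smaller one is meant.

How it is judged:
By the outcome, as a careful person would: the job done as asked, in the order asked, and still so for the second after the job is handed in, with the robot touching nothing.
It also fails if it takes over 64 s, if anything falls off the work surface, if the arm or the gripper's body presses on something with over 40 N, if the wrist force passes 120 N, or if a joint passes its speed limit or range.

## Working session

There is one attempt and no reset: what is moved stays moved. The work goes in short steps, Python scripts to look and compute and a tool call to move; the robot and the scene stay as the last step left them, time stands still between calls to the robot, and variables do not carry over. Pictures are saved under pics/ and viewed, and the job is handed in when it is done.

Besides the shell and the picture viewer there is one more tool, called by a JSON object that holds its "op" and its "data", one argument or row to a line. move_arm: Moves the arm, as the interface text tells. Its arguments: {"type":"object","properties":{"rows":{"type":"array","items":{"type":"array","items":{"type":"number"}}},"squeeze":{"type":"number"}},"required":["rows"]}

```bash
ls; mkdir -p pics; python3 - <<'E'
from plant import arm
import cv2,numpy as np
o=arm.get_obs(); print(o, arm.grasp_offset)
for n in ["side","top","wrist"]:
    d=arm.read_camera(n); cv2.imwrite(f"pics/{n}0.png",d["frame"][:,:,::-1]); np.savez(f"pics/{n}0.npz",**d); print(n,d["intrinsics"],d["world_from_camera"],[k for k in d])
E
```

```text
pics
{'t': 0.0, 'joints': array([-1.22447366,  0.61591578, -0.01263212,  1.42496098,  0.00810777,
        1.10339014, -0.04039232]), 'joint_velocities': array([ 8.37744750e-04, -6.03087975e-05, -2.35956887e-04,  3.21444435e-04,
       -1.61393491e-03, -1.00925289e-03,  3.98723608e-04]), 'tau': array([ 9.15199530e-05, -4.69220960e+01,  2.59076916e-01, -1.71035975e+01,
        9.94916889e-03,  9.56928445e-03,  8.91379077e-07]), 'tcp_pos': array([0.23645779, 0.60461583, 0.23011977]), 'ee_rot': array([-0.693948  ,  0.69577598, -0.13117794,  0.13085987]), 'wrist_force': array([0.30080179, 0.70497583, 0.12825341]), 'ft_torque': array([ 0.00732698, -0.03795973, -0.02742737]), 'opening': 0.08553262600791108} 0.0187
side [[492.21373284   0.         319.27295294]
 [  0.         492.21373284 196.8146348 ]
 [  0.           0.           1.        ]] [[-0.95338565  0.24365997 -0.17800455  0.4089846 ]
 [-0.30146773 -0.74339215  0.59706392  0.6336338 ]
 [ 0.01315339  0.6228948   0.78219502  0.95834815]
 [ 0.          0.          0.          1.        ]] ['frame', 'range_z', 'intrinsics', 'world_from_camera']
top [[373.01298863   0.         322.77396968]
 [  0.         373.01298863 193.7677635 ]
 [  0.           0.           1.        ]] [[ 0.01610446  0.99039128 -0.13735269  0.46445014]
 [-0.99974342  0.0137613  -0.017992   -0.08499424]
 [-0.01592897  0.1376072   0.99035879  1.05520905]
 [ 0.          0.          0.          1.        ]] ['frame', 'range_z', 'intrinsics', 'world_from_camera']
wrist [[298.14810158   0.         317.45710119]
 [  0.         298.14810158 201.17578592]
 [  0.           0.           1.        ]] [[ 0.36456744 -0.88874987 -0.27787452  0.16529503]
 [ 0.93117322  0.34710572  0.11150811  0.63322235]
 [-0.00265098 -0.29940154  0.95412352  0.37351081]
 [ 0.          0.          0.          1.        ]] ['frame', 'range_z', 'intrinsics', 'world_from_camera']
```

View pics/top0.png

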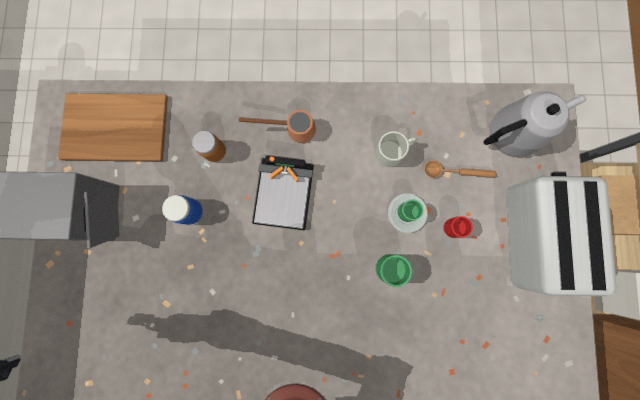

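View pics/side0.png

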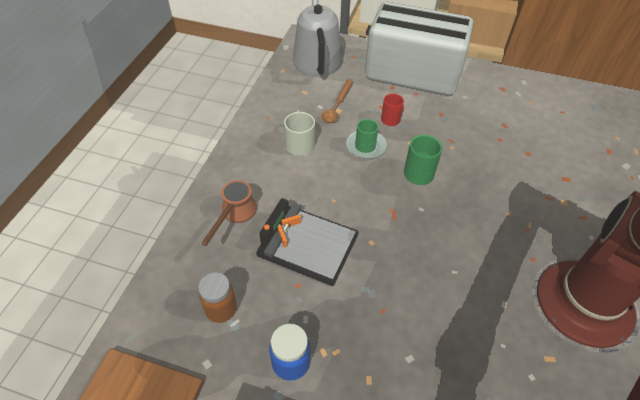

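View pics/wrist0.png

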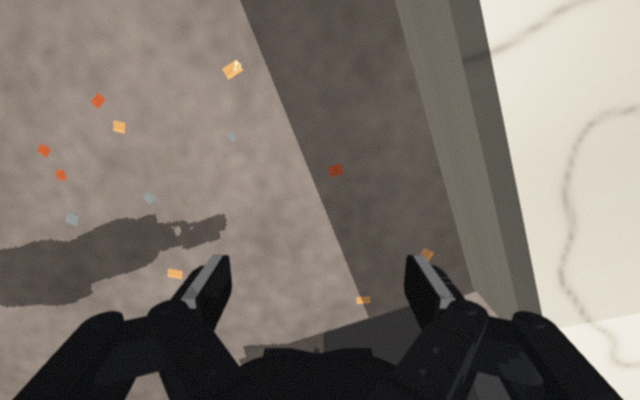

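The top view shows the green cup on its saucer at (410,211). The red cup is at (458,227) and the larger green one at (394,270). The dock is at (283,193), with the V pointing up the image. The mug, spoon and cezve are further back.

```bash
cat > h.py <<'E'
import numpy as np,cv2
def load(n): return dict(np.load(f"pics/{n}.npz"))
def cloud(d):
    K=d["intrinsics"];z=d["range_z"];T=d["world_from_camera"]
    v,u=np.mgrid[0:400,0:640]
    p=np.stack([(u-K[0,2])/K[0,0]*z,-(v-K[1,2])/K[1,1]*z,-z],-1)
    P=p@T[:3,:3].T+T[:3,3]; P[z==0]=np.nan
    return P
def proj(d,X):
    K=d["intrinsics"];T=d["world_from_camera"]
    c=(np.atleast_2d(X)-T[:3,3])@T[:3,:3]
    return np.stack([K[0,2]+K[0,0]*c[:,0]/-c[:,2],K[1,2]-K[1,1]*c[:,1]/-c[:,2]],-1)
def ray(d,u,v,z):
    K=d["intrinsics"];T=d["world_from_camera"]
    r=T[:3,:3]@np.array([(u-K[0,2])/K[0,0],-(v-K[1,2])/K[1,1],-1]); o=T[:3,3]
    return o+r*(z-o[2])/r[2]
E
python3 - <<'E'
from h import *
for n in ["top0","side0"]:
    d=load(n);P=cloud(d);f=d["frame"].astype(int)
    g=(f[...,1]>f[...,0]+30)&(f[...,1]>f[...,2]+12)
    nl,lab=cv2.connectedComponents(g.astype(np.uint8))
    for i in range(1,nl):
        m=lab==i
        if m.sum()<80: continue
        q=P[m]; q=q[~np.isnan(q[:,0])]
        print(n,i,m.sum(),np.argwhere(m).mean(0),np.nanmin(q,0).round(4),np.nanmax(q,0).round(4),np.median(q,0).round(4))
        top=q[q[:,2]>np.percentile(q[:,2],97)-.006]
        A=np.c_[2*top[:,:2],np.ones(len(top))];s=np.linalg.lstsq(A,(top[:,:2]**2).sum(1),rcond=None)[0]
        print("  rim circ",s[:2],np.sqrt(s[2]+s[0]**2+s[1]**2),len(top))
    # zoom of dock
    if n=="top0": b=(110,250,235,330)
    else: b=(190,290,245,365)
    c=f[b[0]:b[1],b[2]:b[3]].astype(np.uint8)[:,:,::-1]
    s=6
    c=cv2.resize(c,None,fx=s if n!="top0" else 4,fy=s if n!="top0" else 4,interpolation=cv2.INTER_CUBIC); cv2.imwrite(f"pics/dock_{n}.png",c); print(c.shape)
E
```

```text
top0 2 444 [210.36036036 410.17792793] [ 0.5346 -0.3445  0.0066] [ 0.5897 -0.2735  0.0841] [ 0.5617 -0.305   0.0403]
  rim circ [ 0.56225248 -0.30164057] 0.02573751438461253 98
top0 3 918 [269.84640523 393.88562092] [ 0.3574 -0.3133 -0.0014] [ 0.444  -0.2122  0.1084] [ 0.4048 -0.2566  0.0473]
  rim circ [ 0.40617386 -0.25232294] 0.03658420624650843 224
(560, 380, 3)
side0 1 631 [135.20760697 366.13312203] [ 0.5348 -0.3317  0.0045] [ 0.5892 -0.271   0.0811] [ 0.5611 -0.2841  0.0532]
  rim circ [ 0.56171871 -0.30109009] 0.025934503266113056 116
side0 2 1406 [158.95376956 422.28165007] [ 0.3674 -0.2923 -0.0006] [ 0.4438 -0.2099  0.1067] [ 0.4056 -0.2263  0.0689]
  rim circ [ 0.40555099 -0.25086148] 0.03643273252509267 219
(600, 720, 3)
```

View pics/dock_top0.png

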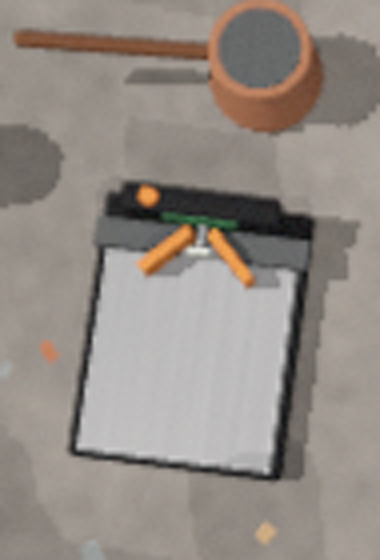

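View pics/dock_side0.png

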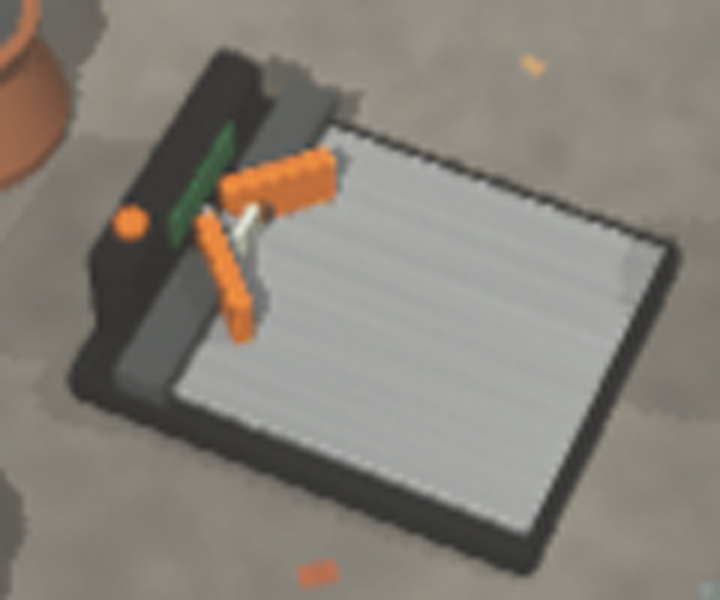

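```bash
cat >> h.py <<'E'
H=np.array([0,0]);
def model():
    s=np.sqrt(.5);M={}
    M['p']=np.array([[-107,67.5,24],[-107,-67.5,24],[48,-67.5,24],[48,67.5,24]])/1e3
    for n,sg in(('l',1),('r',-1)):
        c=np.array([22.63,22.63]);t=np.array([s,-s])*22;nn=np.array([s,s])*4
        q=[c-t-nn,c+t-nn,c+t+nn,c-t+nn]
        M[n]=np.array([[a[0],sg*a[1],50] for a in q])/1e3
    return M
def place(p,A):
    c,s=np.cos(p[2]),np.sin(p[2]);B=A.copy();B[:,0]=p[0]+c*A[:,0]-s*A[:,1];B[:,1]=p[1]+s*A[:,0]+c*A[:,1];return B
def overlay(d,p,box,s,name):
    f=d["frame"][box[0]:box[1],box[2]:box[3],::-1]
    c=cv2.resize(f,None,fx=s,fy=s,interpolation=cv2.INTER_CUBIC)
    for k,A in model().items():
        q=(proj(d,place(p,A))-[box[2],box[0]]+.5)*s-.5
        cv2.polylines(c,[np.round(q).astype(int)],True,(255,0,255) if k!='p' else (0,0,255),1)
    cv2.imwrite(name,c)
E
python3 - <<'E'
from h import *
from scipy.optimize import least_squares
dt,ds=load("top0"),load("side0")
T=lambda x,y:((x+.5)/4-.5+235,(y+.5)/4-.5+110)
S=lambda x,y:((x+.5)/6-.5+245,(y+.5)/6-.5+190)
for n,d,pts in(("t",dt,[T(76,452),T(273,474)]),("s",ds,[S(528,532),S(667,245)])):
    a=[ray(d,*q,.024) for q in pts]; v=a[0]-a[1]
    th=np.arctan2(v[1],v[0])-np.pi/2
    m=(a[0]+a[1])/2; hm=m[:2]+.107*np.array([np.cos(th),np.sin(th)])
    print(n,a,np.linalg.norm(v),th,hm)
# fit cloud orange tops
L=[]
for n,d in(("top0",dt),("side0",ds)):
    P=cloud(d);f=d["frame"].astype(int)
    o=(f[...,0]>180)&(f[...,2]<110)&(f[...,0]>f[...,1]+60)
    m=o&(abs(P[...,2]-.05)<.004)&(P[...,1]>-.1)&(P[...,1]<.12)&(P[...,0]>.55)
    q=P[m];print(n,len(q),np.median(q,0)); L.append(q)
M=model()
# corners: left flank front corners etc in images
p0=[hm[0],hm[1],th]
for n,d,b,s in(("top0",dt,(110,250,235,330),4),("side0",ds,(190,290,245,365),6)):
    overlay(d,p0,b,s,f"pics/ov_{n}.png")
E
```

```text
t [array([0.52411672, 0.12398463, 0.024     ]), array([ 0.51103256, -0.01290784,  0.024     ])] 0.13751633780262726 -0.09529040790792709 [0.62408921 0.04535775]
s [array([0.52714912, 0.12446051, 0.024     ]), array([ 0.51188217, -0.01137591,  0.024     ])] 0.13669167435933174 -0.11192245780255416 [0.62584617 0.04459159]
top0 71 [0.66225798 0.04621395 0.05138719]
side0 124 [0.66047105 0.03350242 0.05054342]
```

View pics/ov_top0.png

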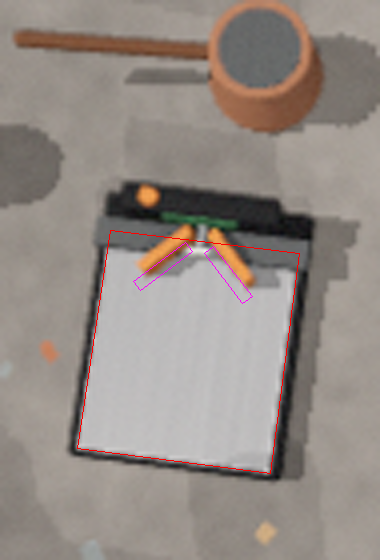

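View pics/ov_side0.png

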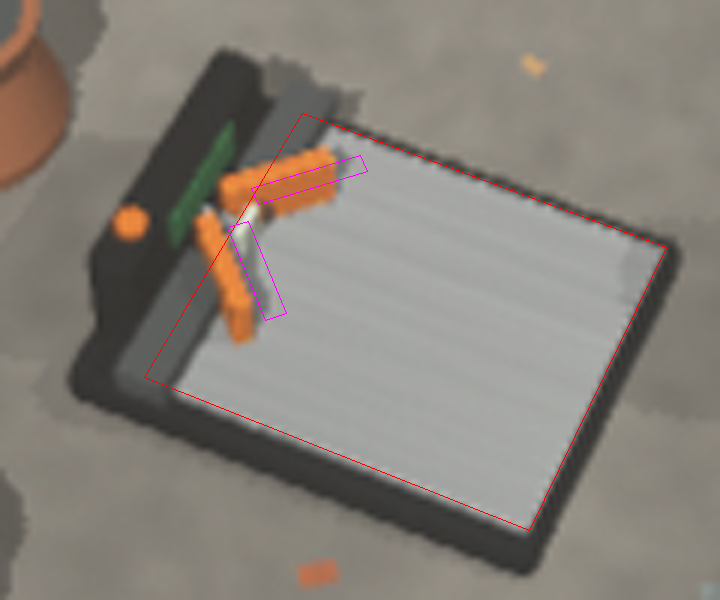

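The model matches the plate's width, but the real flanks sit about 12 mm further along +x than it predicts. I'll fit home on the flanks themselves.

```bash
python3 - <<'E'
from h import *
for n,b,s in(("top0",(160,188,260,312),14),("side0",(205,252,270,310),12)):
    d=load(n);f=d["frame"][b[0]:b[1],b[2]:b[3],::-1]
    cv2.imwrite(f"pics/fl_{n}.png",cv2.resize(f,None,fx=s,fy=s,interpolation=cv2.INTER_CUBIC))
E
```

```text
(no output)
```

View pics/fl_top0.png

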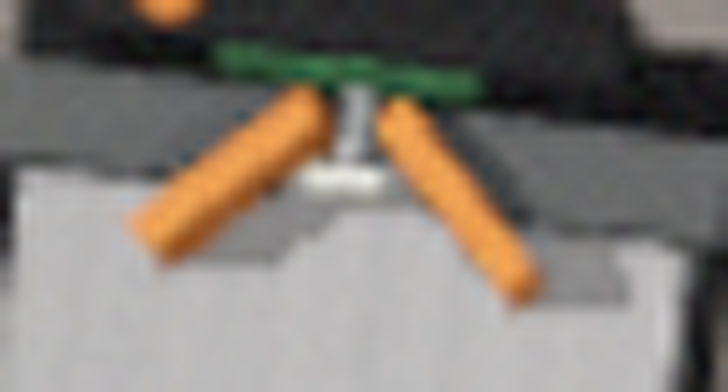

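View pics/fl_side0.png

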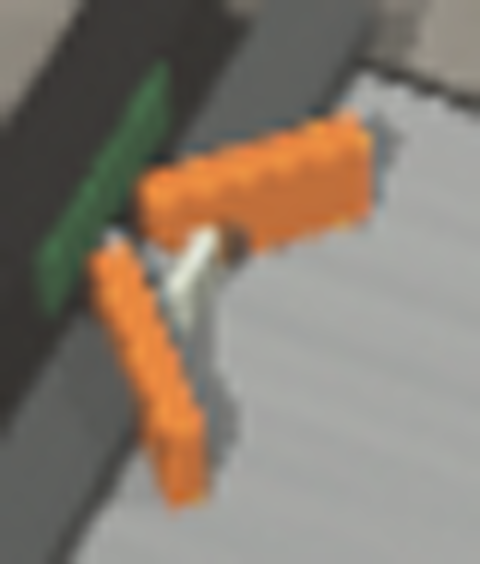

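```bash
cat > fit.py <<'E'
from h import *
from scipy.optimize import minimize
def boxes():
    s=np.sqrt(.5);o=[]
    for sg in(1,-1):
        c=np.array([22.63,22.63]);t=np.array([s,-s])*22;nn=np.array([s,s])*4
        o.append(np.array([[a[0],sg*a[1],z] for z in(24,50) for a in(c-t-nn,c+t-nn,c+t+nn,c-t+nn)])/1e3)
    return o
def soft(d,p,b,s=8):
    m=np.zeros(((b[1]-b[0])*s,(b[3]-b[2])*s),np.uint8)
    for B in boxes():
        q=(proj(d,place(p,B))-[b[2],b[0]]+.5)*s-.5
        cv2.fillConvexPoly(m,cv2.convexHull(np.round(q*16).astype(np.int32)),255,shift=4)
    return cv2.resize(m,(b[3]-b[2],b[1]-b[0]),interpolation=cv2.INTER_AREA)/255.
def cost(ds,p):
    c=0
    for d,b in ds:
        f=d["frame"][b[0]:b[1],b[2]:b[3]].astype(float)
        o=np.clip((f[...,0]-f[...,2]-20)/110,0,1)
        c+=((soft(d,p,b)-o)**2).sum()
    return c
def fit(ds,p0):
    best=None
    for dx in(-.006,0,.006):
        r=minimize(lambda q:cost(ds,[q[0]/100,q[1]/100,q[2]/10]),[(p0[0]+dx)*100,p0[1]*100,p0[2]*10],method="Nelder-Mead",options=dict(initial_simplex=[[(p0[0]+dx)*100,p0[1]*100,p0[2]*10],[(p0[0]+dx)*100+.5,p0[1]*100,p0[2]*10],[(p0[0]+dx)*100,p0[1]*100+.5,p0[2]*10],[(p0[0]+dx)*100,p0[1]*100,p0[2]*10+.8]]))
        if best is None or r.fun<best.fun: best=r
    return best.x/[100,100,10],best.fun
E
python3 - <<'E'
from fit import *
dt,ds=load("top0"),load("side0")
a=(dt,(164,188,264,304));b=(ds,(208,252,272,306))
for l in([a],[b],[a,b]):
    p,c=fit(l,[.637,.045,-.1]); print(p.round(4),c)
overlay(dt,p,(110,250,235,330),4,"pics/ov2_t.png");overlay(ds,p,(190,290,245,365),6,"pics/ov2_s.png")
im=[cv2.imread("pics/ov2_t.png"),cv2.imread("pics/ov2_s.png")]
im[1]=cv2.resize(im[1],(420,350));h=560
im[1]=cv2.copyMakeBorder(im[1],0,210,0,0,0);cv2.imwrite("pics/ov2.png",np.hstack(im))
E
```

```text
[ 0.64    0.0438 -0.1062] 4.957408244127338
[ 0.6395  0.0429 -0.1239] 29.538800238941793
[ 0.6394  0.0434 -0.1169] 38.08068158781906
```

View pics/ov2.png

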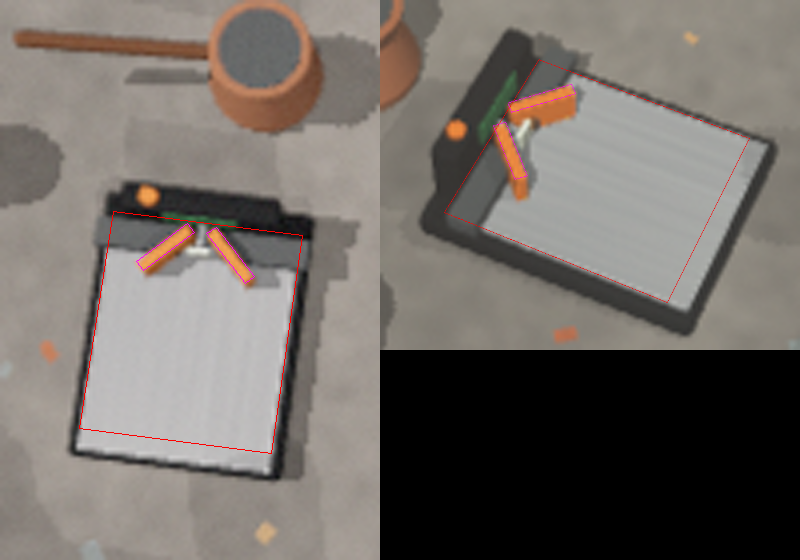

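Fitting the flanks puts home at about (0.6395, 0.0435), and the yaw estimates range from −0.095 to −0.124. I'll write a planning helper next.

```bash
cat > go.py <<'E'
import sys,numpy as np
from scipy.spatial.transform import Rotation as R
from plant import arm
def axes(o):
    return R.from_quat(np.roll(o["ee_rot"],-1)).as_matrix()
def target(yaw,tilt=0,flip=1):
    # jaw (tool z) along flip*dock y; tool y down; tilt: tip leads in dock +x
    ex=np.array([np.cos(yaw),np.sin(yaw),0]);ey=np.array([-np.sin(yaw),np.cos(yaw),0])
    z=flip*ey; y=-np.cos(tilt)*np.array([0,0,1])+np.sin(tilt)*ex; x=np.cross(y,z)
    return np.c_[x,y,z]
def plan(p,Rt):
    o=arm.get_obs();M=axes(o)
    s=M.T@(np.array(p)-o["tcp_pos"])*1e3; r=R.from_matrix(M.T@Rt).as_rotvec()
    return s.round(1),r.round(3),np.degrees(np.linalg.norm(r)).round(1)
def show():
    o=arm.get_obs();M=axes(o);print("t",o["t"],"tcp",o["tcp_pos"].round(4),"F",o["wrist_force"].round(2),"open",round(o["opening"],4),"q",o["joints"].round(3));print(M.round(3))
E
python3 - <<'E'
from go import *
show()
for f in(1,-1):
  for p in([.562,-.3015,.20],[.58,.15,.24],[.60,-.1,.24]): print(f,p,plan(p,target(-.107,0,f)))
from h import *
print(cloud(load("top0"))[205:220:5,270:300:8,2])
E
```

```text
t 0.15 tcp [0.2365 0.6048 0.2304] F [-0.77 -0.57 -0.38] open 0.0852 q [-1.224  0.616 -0.013  1.425  0.008  1.103 -0.04 ]
[[ 0.931 -0.001  0.364]
 [-0.364 -0.002  0.931]
 [ 0.    -1.    -0.002]]
1 [0.562, -0.3015, 0.2] (array([ 633.2,   31.9, -725.5]), array([ 0.002, -0.266, -0.   ]), np.float64(15.2))
1 [0.58, 0.15, 0.24] (array([ 485.5,   -9. , -298.5]), array([ 0.002, -0.266, -0.   ]), np.float64(15.2))
1 [0.6, -0.1, 0.24] (array([ 595.2,   -8.5, -524. ]), array([ 0.002, -0.266, -0.   ]), np.float64(15.2))
-1 [0.562, -0.3015, 0.2] (array([ 633.2,   31.9, -725.5]), array([0.   , 2.876, 0.003]), np.float64(164.8))
-1 [0.58, 0.15, 0.24] (array([ 485.5,   -9. , -298.5]), array([0.   , 2.876, 0.003]), np.float64(164.8))
-1 [0.6, -0.1, 0.24] (array([ 595.2,   -8.5, -524. ]), array([0.   , 2.876, 0.003]), np.float64(164.8))
[[0.02354239 0.02840738 0.02311927 0.02489704]
 [0.02689972 0.0262176  0.02837031 0.02536078]
 [0.02679916 0.02286169 0.02534574 0.02409245]]
```

{"op": "move_arm", "data": {
  "rows": [
    [60,0,-37,0,-0.05,0,1],
    [115,0,-71,0,-0.1,0,1],
    [165,0,-102,0,-0.15,0,1],
    [215,0,-133,0,-0.2,0,1],
    [265,0,-163,0,-0.266,0,1]
  ]
}}

```text
t: 0.78
tcp_pos: [0.4251, 0.3551, 0.2312]
ee_rot: [-0.706, 0.706, -0.037, 0.037]
wrist_force: [1.1, 0.1, -0.7]
opening: 0.0852
```

```bash
python3 - <<'E'
from go import *
show()
for p in([.562,-.3015,.20],[.58,.15,.24],[.60,-.1,.22]): print(p,plan(p,target(-.107,0,1)))
E
```

```text
t 0.775 tcp [0.4251 0.3551 0.2312] F [ 1.09  0.09 -0.69] open 0.0852 q [-0.689  0.466 -0.069  1.705  0.038  0.972  0.694]
[[ 0.995  0.     0.105]
 [-0.105 -0.     0.995]
 [ 0.    -1.    -0.   ]]
[0.562, -0.3015, 0.2] (array([ 204.8,   31.4, -638.7]), array([0.   , 0.002, 0.   ]), np.float64(0.1))
[0.58, 0.15, 0.24] (array([ 175.5,   -8.7, -187.8]), array([0.   , 0.002, 0.   ]), np.float64(0.1))
[0.6, -0.1, 0.22] (array([ 221.5,   11.3, -434.3]), array([0.   , 0.002, 0.   ]), np.float64(0.1))
```

{"op": "move_arm", "data": {
  "rows": [
    [35,0,-50,0,0,0,1],
    [70,0,-100,0,0,0,1],
    [105,0,-150,0,0,0,1],
    [140,0,-200,0,0,0,1],
    [165,0,-255,0,0,0,1]
  ]
}}

```text
t: 1.4
tcp_pos: [0.5621, 0.0842, 0.231]
ee_rot: [0.706, -0.706, 0.038, -0.038]
wrist_force: [0.9, 0.4, -0.1]
opening: 0.0853
```

{"op": "move_arm", "data": {
  "rows": [
    [0,0,-50,0,0,0,1],
    [0,0,-60,0,0,0,1]
  ]
}}

```text
t: 1.65
tcp_pos: [0.5542, 0.0206, 0.2309]
ee_rot: [-0.705, 0.707, -0.041, 0.04]
wrist_force: [-0.6, -0.3, -0.3]
opening: 0.0851
```

```bash
python3 - <<'E'
from go import *
import cv2
d=arm.read_camera("wrist"); cv2.imwrite("pics/w1.png",d["frame"][:,:,::-1]); np.savez("pics/w1.npz",**d)
show(); print(d["world_from_camera"].round(3))
print(plan([.562,-.3015,.20],target(-.107,0,1)))
E
```

```text
t 1.7 tcp [0.5541 0.0219 0.231 ] F [-0.85 -0.9   0.42] open 0.0856 q [-0.065  0.466 -0.022  1.704  0.015  0.973  1.364]
[[ 0.994 -0.001  0.113]
 [-0.113 -0.002  0.994]
 [-0.001 -1.    -0.002]]
[[ 0.115 -0.948 -0.296  0.478]
 [ 0.993  0.109  0.038  0.03 ]
 [-0.004 -0.298  0.954  0.374]
 [ 0.     0.     0.     1.   ]]
(array([  44.4,   31.7, -320.4]), array([ 0.002, -0.006, -0.001]), np.float64(0.4))
```

View pics/w1.png

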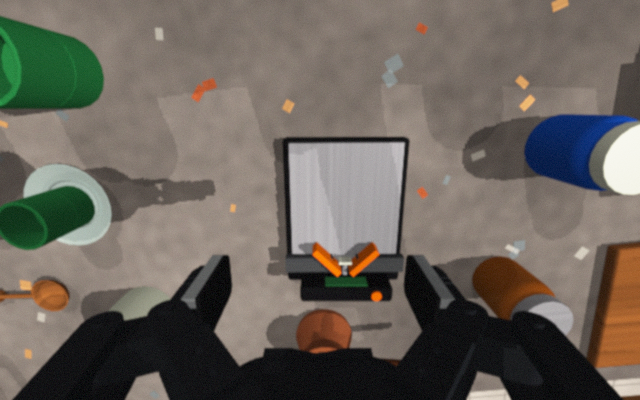

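```bash
python3 - <<'E'
from fit import *
dt,ds=load("top0"),load("side0");w=load("w1")
c=(w,(236,282,304,390))
for l in([c],):
    p,cc=fit(l,[.637,.045,-.1]); print(p.round(4),cc)
overlay(w,p,(120,310,270,420),4,"pics/ov3.png")
E
```

```text
[ 0.6407  0.0443 -0.1073] 49.44656038205268
```

View pics/ov3.png

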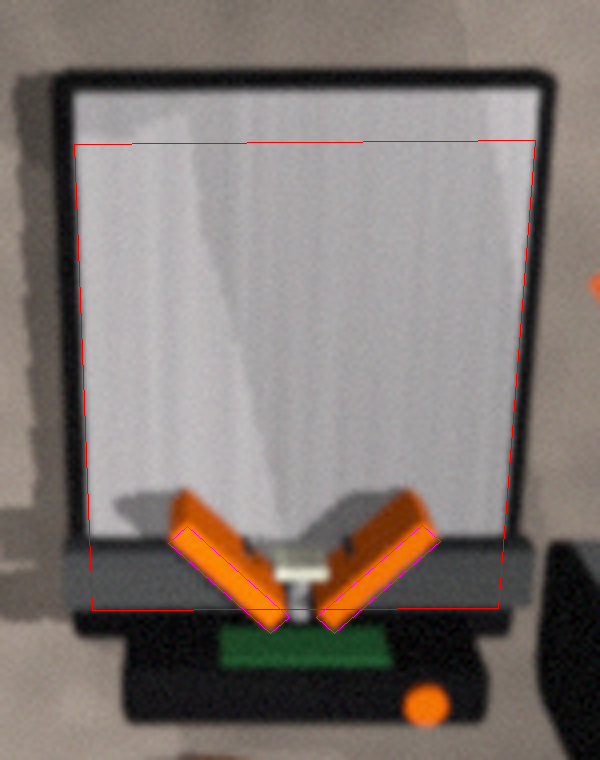

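Three cameras agree: home is about (0.640, 0.044) with yaw −0.107. Next, move to the cup.

{"op": "move_arm", "data": {
  "rows": [
    [8,0,-60,0,0,0,1],
    [16,0,-120,0,0,0,1],
    [25,8,-180,0,0,0,1],
    [33,16,-240,0,0,0,1],
    [40,30,-300,0,0,0,1]
  ]
}}

```text
t: 2.33
tcp_pos: [0.5643, -0.2755, 0.2015]
ee_rot: [0.707, -0.706, 0.035, -0.037]
wrist_force: [1.4, 0.5, -0.2]
opening: 0.0855
```

{"op": "move_arm", "data": {
  "rows": [
    [4,0,-20,0,0,0,1],
    [4,0,-20,0,0,0,1]
  ]
}}

```text
t: 2.58
tcp_pos: [0.5648, -0.2964, 0.2009]
ee_rot: [0.706, -0.706, 0.038, -0.038]
wrist_force: [-0.2, 0.1, 0.5]
opening: 0.0856
```

```bash
python3 - <<'E'
from go import *
import cv2
d=arm.read_camera("wrist"); cv2.imwrite("pics/w2.png",d["frame"][:,:,::-1]); np.savez("pics/w2.npz",**d)
show(); 
print(plan([.562,-.3015,.12],target(-.107,0,1)))
E
```

```text
t 2.625 tcp [ 0.5655 -0.294   0.2012] F [0.99 0.51 0.14] open 0.0855 q [ 0.446  0.622  0.     1.503 -0.003  1.018  1.914]
[[ 0.995  0.001  0.104]
 [-0.104  0.002  0.995]
 [ 0.    -1.     0.003]]
(array([-2.7, 81.2, -8. ]), array([-0.003,  0.003,  0.   ]), np.float64(0.2))
```

View pics/w2.png

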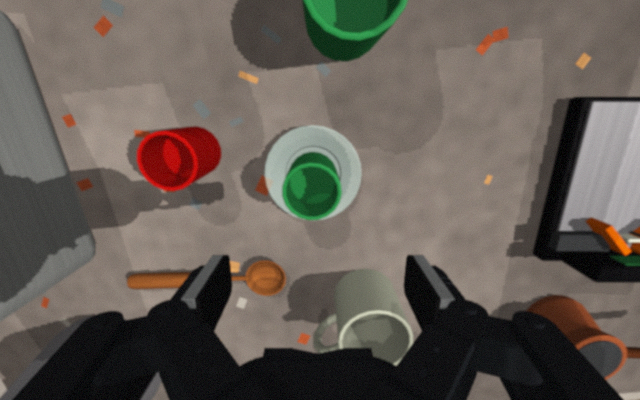

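```bash
python3 - <<'E'
from h import *
d=load("w2");f=d["frame"].astype(int)
g=(f[...,1]>f[...,0]+30)&(f[...,1]>f[...,2]+12); g[:140]=0;g[230:]=0
v,u=np.nonzero(g)
print(u.min(),u.max(),v.min(),v.max())
a=ray(d,(u.min()-.5),191,.077);b=ray(d,u.max()+.5,191,.077);print((a+b)/2,np.linalg.norm(a-b))
print(ray(d,312,v.max()+.5,.077))
P=cloud(d);q=P[g];t=q[q[:,2]>.072];A=np.c_[2*t[:,:2],np.ones(len(t))];s=np.linalg.lstsq(A,(t[:,:2]**2).sum(1),rcond=None)[0];print(s[:2],np.sqrt(s[2]+s[0]**2+s[1]**2),len(t))
# saucer circle
b=[ray(d,265,172,.014),ray(d,361,172,.014)];print((b[0]+b[1])/2,np.linalg.norm(b[0]-b[1]))
E
```

```text
282 341 152 219
[ 0.56156356 -0.30124194  0.077     ] 0.05574451149275807
[ 0.58972821 -0.30397974  0.077     ]
[ 0.56175125 -0.3019811 ] 0.02557975070171997 826
[ 0.55688786 -0.30017382  0.014     ] 0.10808840731571354
```

Cup axis is at (0.5617, −0.3015). Descending now, with the tips kept above the saucer rim.

{"op": "move_arm", "data": {
  "rows": [
    [-3,35,-8,0,0,0,1],
    [-3,75,-8,0,0,0,1],
    [-3,80,-8,0,0,0,1]
  ]
}}

```text
t: 3.0
tcp_pos: [0.56, -0.2992, 0.1191]
ee_rot: [0.708, -0.704, 0.038, -0.034]
wrist_force: [0.1, 0.1, 1.2]
opening: 0.0854
```

```bash
python3 - <<'E'
from go import *
show(); 
print(plan([.5617,-.3015,.033],target(-.107,0,1)))
E
```

```text
t 3.0 tcp [ 0.56   -0.2992  0.1191] F [0.06 0.09 1.18] open 0.0854 q [ 4.590e-01  7.100e-01 -3.000e-03  1.589e+00 -1.000e-03  8.490e-01
  1.927e+00]
[[ 0.995 -0.005  0.102]
 [-0.102  0.005  0.995]
 [-0.005 -1.     0.005]]
(array([ 2.4, 86. , -2.5]), array([-0.005,  0.005, -0.005]), np.float64(0.5))
```

{"op": "move_arm", "data": {
  "rows": [
    [2,20,-2,0,0,0,1],
    [2,40,-2,0,0,0,1],
    [2,60,-2,0,0,0,1],
    [2,80,-2,0,0,0,1],
    [2,86,-2,0,0,0,1]
  ]
}}

```text
t: 3.62
tcp_pos: [0.562, -0.3058, 0.0342]
ee_rot: [0.706, -0.706, 0.038, -0.037]
wrist_force: [0.2, 1.1, -0.4]
opening: 0.0855
```

```bash
python3 - <<'E'
from go import *
from h import *
d=arm.read_camera("wrist"); cv2.imwrite("pics/w3.png",d["frame"][:,:,::-1]); np.savez("pics/w3.npz",**d)
d=arm.read_camera("side"); cv2.imwrite("pics/s3.png",cv2.resize(d["frame"][80:220,280:480,::-1],None,fx=4,fy=4)); np.savez("pics/s3.npz",**d)
show(); 
print(plan([.5617,-.3015,.033],target(-.107,0,1)))
E
```

```text
t 3.725 tcp [ 0.5622 -0.3063  0.0349] F [ 0.15 -0.03  0.01] open 0.0853 q [ 4.650e-01  8.250e-01 -1.000e-03  1.630e+00  1.000e-03  6.870e-01
  1.928e+00]
[[ 0.994 -0.001  0.106]
 [-0.106  0.     0.994]
 [-0.001 -1.     0.   ]]
(array([-1. ,  1.9,  4.7]), array([-0.   ,  0.   , -0.001]), np.float64(0.0))
```

View pics/w3.png

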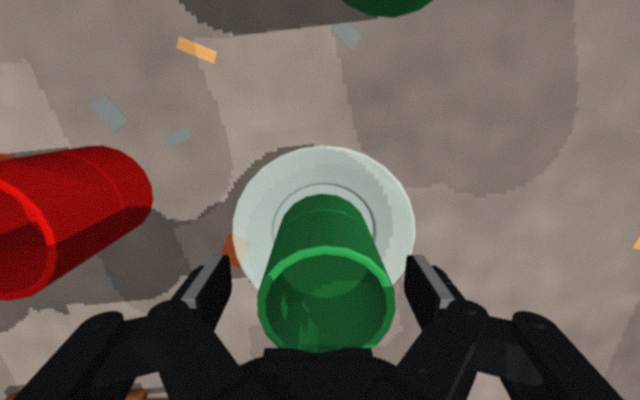

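View pics/s3.png

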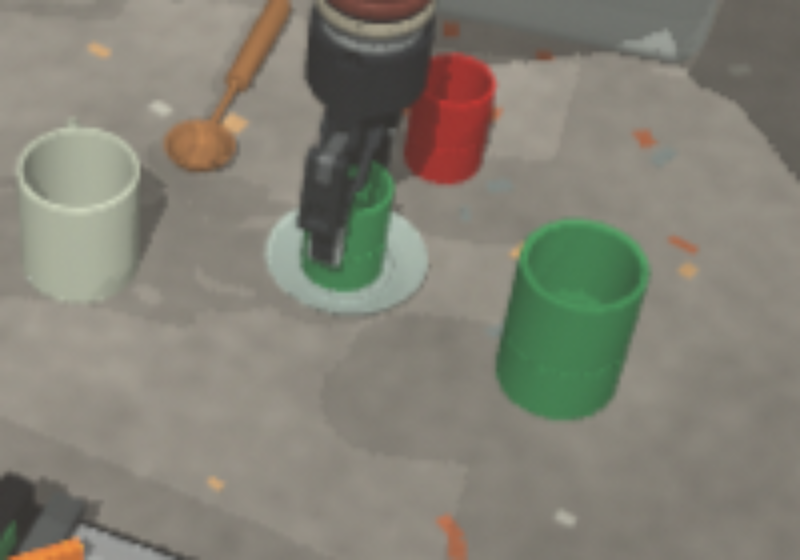

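The cup sits about 4 mm to the +y side of the finger centre, so I'll correct that and then grip.

{"op": "move_arm", "data": {
  "rows": [
    [-1,2,4,0,0,0,1],
    [-1,2,4.5,0,0,0,1]
  ],
  "squeeze": 35
}}

```text
t: 3.98
tcp_pos: [0.5622, -0.3013, 0.0339]
ee_rot: [0.706, -0.706, 0.037, -0.038]
wrist_force: [0.0, 0.9, -0.6]
opening: 0.0854
```

{"op": "move_arm", "data": {
  "rows": [
    [0,0,0,0,0,0,0.55],
    [0,0,0,0,0,0,0.5],
    [0,0,0,0,0,0,0.4],
    [0,0,0,0,0,0,0.4],
    [0,0,0,0,0,0,0.4]
  ],
  "squeeze": 35
}}

```text
t: 4.6
tcp_pos: [0.5621, -0.3022, 0.034]
ee_rot: [-0.706, 0.706, -0.037, 0.038]
wrist_force: [-0.6, 0.2, 5.7]
opening: 0.0562
```

```bash
python3 - <<'E'
from go import *
from h import *
d=arm.read_camera("wrist"); cv2.imwrite("pics/w4.png",d["frame"][:,:,::-1])
show()
E
```

```text
t 4.65 tcp [ 0.5621 -0.3022  0.034 ] F [-0.68  0.56  5.08] open 0.0558 q [ 4.590e-01  8.240e-01 -0.000e+00  1.639e+00  1.000e-03  6.780e-01
  1.922e+00]
[[ 0.994  0.001  0.107]
 [-0.107 -0.001  0.994]
 [ 0.001 -1.    -0.001]]
```

View pics/w4.png

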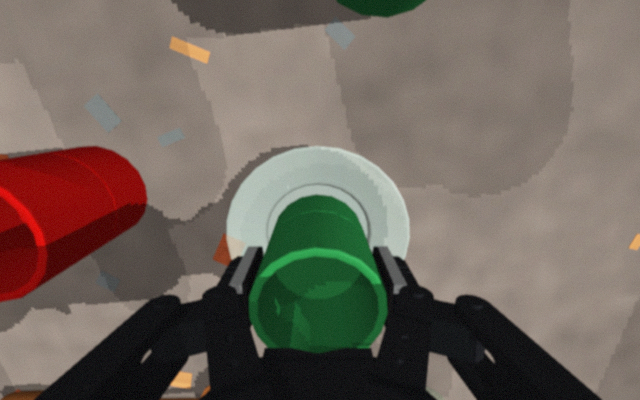

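The grip is on the cup, with an opening of 56 mm. Lifting.

{"op": "move_arm", "data": {
  "rows": [
    [0,-3,0,0,0,0,0.4],
    [0,-8,0,0,0,0,0.4],
    [0,-16,0,0,0,0,0.4],
    [0,-30,0,0,0,0,0.4],
    [0,-50,0,0,0,0,0.4]
  ]
}}

```text
t: 5.28
tcp_pos: [0.5615, -0.3018, 0.084]
ee_rot: [0.706, -0.706, 0.038, -0.037]
wrist_force: [0.5, 0.5, -1.9]
opening: 0.0559
```

{"op": "move_arm", "data": {
  "rows": [
    [0,-25,0,0,0,0,0.4],
    [0,-50,0,0,0,0,0.4],
    [0,-70,0,0,0,0,0.4],
    [0,-70,0,0,0,0,0.4]
  ]
}}

```text
t: 5.78
tcp_pos: [0.563, -0.3026, 0.156]
ee_rot: [-0.705, 0.707, -0.036, 0.039]
wrist_force: [1.7, -0.4, -2.0]
opening: 0.0558
```

```bash
python3 - <<'E'
from go import *
from h import *
d=arm.read_camera("side"); cv2.imwrite("pics/s5.png",cv2.resize(d["frame"][40:220,280:480,::-1],None,fx=3,fy=3)); 
show()
print(plan([.5853,.0497,.15],target(-.107,0,1)))
E
```

```text
t 5.825 tcp [ 0.562  -0.3021  0.1544] F [-0.99  0.1  -2.58] open 0.056 q [ 4.580e-01  6.700e-01  2.000e-03  1.555e+00 -1.000e-03  9.150e-01
  1.924e+00]
[[ 0.994  0.002  0.107]
 [-0.107 -0.001  0.994]
 [ 0.002 -1.    -0.001]]
(array([-14.3,   4.1, 352.2]), array([0.001, 0.   , 0.002]), np.float64(0.1))
```

View pics/s5.png

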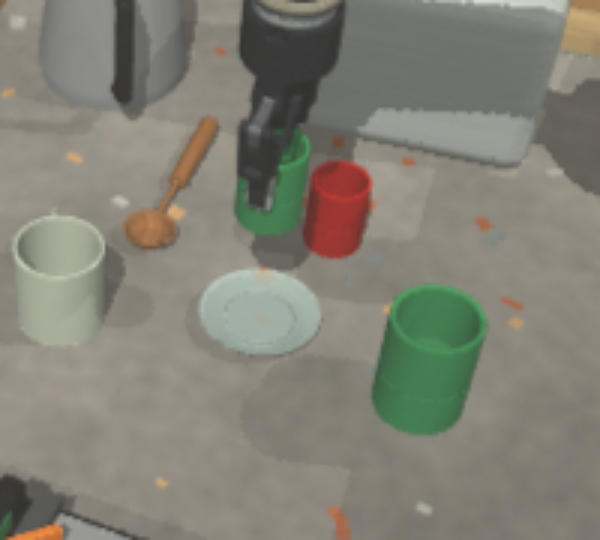

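The cup is lifted cleanly and the saucer stayed put. Carrying it to the dock.

{"op": "move_arm", "data": {
  "rows": [
    [-1,0,20,0,0,0,0.4],
    [-3,0,55,0,0,0,0.4],
    [-5,0,95,0,0,0,0.4],
    [-7,0,140,0,0,0,0.4],
    [-9,0,185,0,0,0,0.4]
  ]
}}

```text
t: 6.45
tcp_pos: [0.5716, -0.1133, 0.1522]
ee_rot: [0.707, -0.706, 0.038, -0.036]
wrist_force: [0.8, 0.1, -1.9]
opening: 0.0564
```

{"op": "move_arm", "data": {
  "rows": [
    [-1,0,45,0,0,0,0.4],
    [-2,0,85,0,0,0,0.4],
    [-3,0,120,0,0,0,0.4],
    [-4,0,150,0,0,0,0.4],
    [-5,0,165,0,0,0,0.4]
  ]
}}

```text
t: 7.08
tcp_pos: [0.5837, 0.0518, 0.1523]
ee_rot: [0.707, -0.706, 0.037, -0.035]
wrist_force: [-0.9, -0.4, -2.5]
opening: 0.056
```

{"op": "move_arm", "data": {
  "rows": [
    [0,0,0,0,0,0,0.4],
    [0,0,0,0,0,0,0.4]
  ]
}}

```text
t: 7.32
tcp_pos: [0.5848, 0.0456, 0.153]
ee_rot: [-0.705, 0.707, -0.039, 0.038]
wrist_force: [0.1, -0.6, -3.2]
opening: 0.0562
```

```bash
python3 - <<'E'
from go import *
show()
print(plan([.5853,.0497,.054],target(-.107,0,1)))
E
```

```text
t 7.325 tcp [0.5848 0.0456 0.153 ] F [ 0.11 -0.58 -3.21] open 0.0562 q [-0.13   0.601  0.022  1.708 -0.014  0.833  1.36 ]
[[ 0.994 -0.001  0.109]
 [-0.109 -0.002  0.994]
 [-0.001 -1.    -0.002]]
(array([ 0.1, 99. ,  4.4]), array([ 0.002, -0.002, -0.001]), np.float64(0.2))
```

{"op": "move_arm", "data": {
  "rows": [
    [0,20,2,0,0,0,0.4],
    [0,45,4,0,0,0,0.4],
    [0,70,4,0,0,0,0.4],
    [0,85,4,0,0,0,0.4],
    [0,90,4,0,0,0,0.4]
  ]
}}

```text
t: 7.95
tcp_pos: [0.5852, 0.0503, 0.0625]
ee_rot: [-0.706, 0.706, -0.039, 0.038]
wrist_force: [-0.1, -0.6, -2.0]
opening: 0.056
```

```bash
python3 - <<'E'
from go import *
from h import *
d=arm.read_camera("side"); cv2.imwrite("pics/s6.png",cv2.resize(d["frame"][150:300,240:380,::-1],None,fx=4,fy=4)); 
d=arm.read_camera("wrist"); cv2.imwrite("pics/w6.png",d["frame"][:,:,::-1])
show()
print(plan([.5853,.0497,.054],target(-.107,0,1)))
E
```

```text
t 8.05 tcp [0.5857 0.0509 0.0633] F [ 0.58 -0.12 -2.19] open 0.0559 q [-0.134  0.725  0.015  1.776 -0.016  0.641  1.354]
[[ 0.994 -0.     0.107]
 [-0.107 -0.     0.994]
 [-0.    -1.    -0.   ]]
(array([-0.2,  9.3, -1.3]), array([ 0.   , -0.001, -0.   ]), np.float64(0.0))
```

View pics/s6.png

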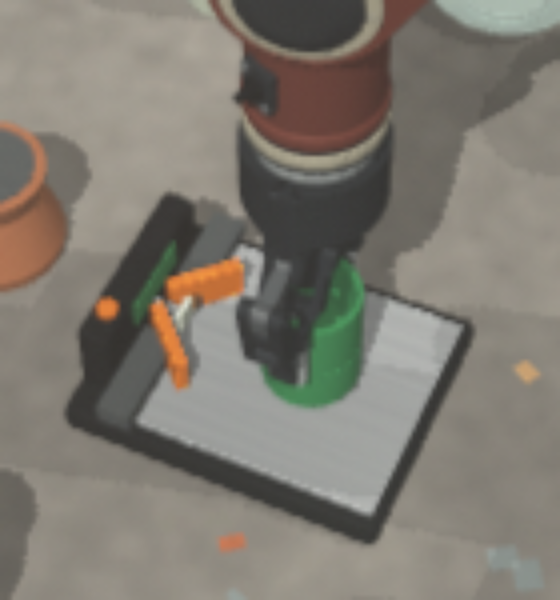

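View pics/w6.png

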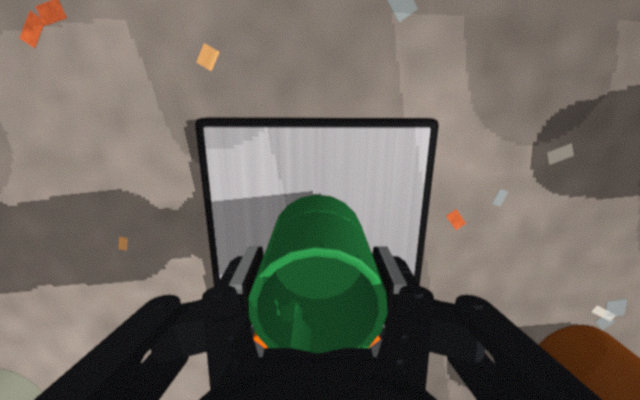

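The cup is centred, with the flank tips at equal distances either side of it in the wrist view. Lowering gently.

{"op": "move_arm", "data": {
  "rows": [
    [0,2,-1,0,0,0,0.4],
    [0,4,-1,0,0,0,0.4],
    [0,6,-1,0,0,0,0.4],
    [0,7,-1,0,0,0,0.4],
    [0,8,-1,0,0,0,0.4]
  ]
}}

```text
t: 8.68
tcp_pos: [0.5854, 0.0506, 0.0553]
ee_rot: [-0.706, 0.706, -0.038, 0.038]
wrist_force: [0.3, 0.5, -3.0]
opening: 0.056
```

{"op": "move_arm", "data": {
  "rows": [
    [0,0.5,0,0,0,0,0.4],
    [0,1,0,0,0,0,0.4]
  ]
}}

```text
t: 8.93
tcp_pos: [0.5854, 0.0506, 0.0543]
ee_rot: [-0.706, 0.706, -0.038, 0.038]
wrist_force: [-0.6, 0.0, -3.0]
opening: 0.0561
```

{"op": "move_arm", "data": {
  "rows": [
    [0,0.5,0,0,0,0,0.4],
    [0,1,0,0,0,0,0.4]
  ]
}}

```text
t: 9.18
tcp_pos: [0.5854, 0.0506, 0.0533]
ee_rot: [-0.706, 0.706, -0.038, 0.038]
wrist_force: [-0.2, -0.5, -2.8]
opening: 0.0558
```

{"op": "move_arm", "data": {
  "rows": [
    [0,0.5,0,0,0,0,0.4],
    [0,0.5,0,0,0,0,0.4]
  ]
}}

```text
t: 9.43
tcp_pos: [0.5855, 0.0506, 0.053]
ee_rot: [-0.706, 0.706, -0.038, 0.038]
wrist_force: [-0.5, 0.3, -0.3]
opening: 0.0561
```

{"op": "move_arm", "data": {
  "rows": [
    [0,0.3,0,0,0,0,0.4],
    [0,0.3,0,0,0,0,0.4]
  ]
}}

```text
t: 9.68
tcp_pos: [0.5856, 0.0506, 0.053]
ee_rot: [0.706, -0.706, 0.038, -0.038]
wrist_force: [-1.3, 0.3, 3.3]
opening: 0.0561
```

The cup is down on the plate: the force went from −3 to +3 N. Opening the fingers slowly.

{"op": "move_arm", "data": {
  "rows": [
    [0,0,0,0,0,0,0.68],
    [0,0,0,0,0,0,0.72],
    [0,0,0,0,0,0,0.8],
    [0,0,0,0,0,0,1],
    [0,0,0,0,0,0,1]
  ]
}}

```text
t: 10.3
tcp_pos: [0.5854, 0.0506, 0.0525]
ee_rot: [-0.706, 0.706, -0.038, 0.038]
wrist_force: [-0.7, -0.9, -0.5]
opening: 0.0853
```

```bash
python3 - <<'E'
from go import *
from h import *
d=arm.read_camera("wrist"); cv2.imwrite("pics/w7.png",d["frame"][:,:,::-1])
show()
E
```

```text
t 10.35 tcp [0.5854 0.0506 0.0525] F [ 0.35 -0.08 -0.01] open 0.0851 q [-0.132  0.741  0.014  1.782 -0.016  0.619  1.356]
[[ 0.994 -0.     0.107]
 [-0.107 -0.     0.994]
 [-0.    -1.    -0.   ]]
```

View pics/w7.png

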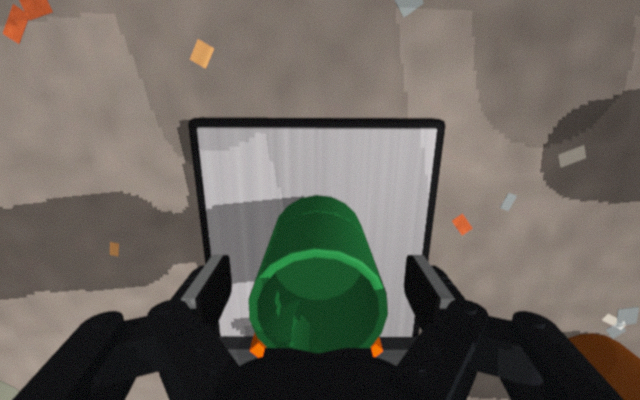

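{"op": "move_arm", "data": {
  "rows": [
    [-5,-5,0,0,0,0,1],
    [-25,-10,0,0,0,0,1],
    [-50,-10,0,0,0,0,1],
    [-70,-10,0,0,0,0,1],
    [-75,-10,0,0,0,0,1]
  ]
}}

```text
t: 10.98
tcp_pos: [0.5095, 0.0588, 0.0629]
ee_rot: [-0.706, 0.706, -0.038, 0.037]
wrist_force: [0.2, -0.4, -0.7]
opening: 0.0855
```

```bash
python3 - <<'E'
from go import *
from h import *
d=arm.read_camera("wrist"); cv2.imwrite("pics/w8.png",d["frame"][:,:,::-1]);np.savez("pics/w8.npz",**d)
d=arm.read_camera("side"); cv2.imwrite("pics/s8.png",cv2.resize(d["frame"][150:300,240:380,::-1],None,fx=4,fy=4)); np.savez("pics/s8.npz",**d)
d=arm.read_camera("top"); cv2.imwrite("pics/t8.png",cv2.resize(d["frame"][110:260,230:350,::-1],None,fx=4,fy=4)); np.savez("pics/t8.npz",**d)
show()
E
```

```text
t 11.125 tcp [0.5117 0.0586 0.0629] F [ 0.59 -0.11  0.5 ] open 0.0851 q [-0.167  0.65   0.016  1.983 -0.019  0.507  1.327]
[[ 0.994  0.002  0.107]
 [-0.107  0.     0.994]
 [ 0.002 -1.     0.   ]]
```

View pics/s8.png

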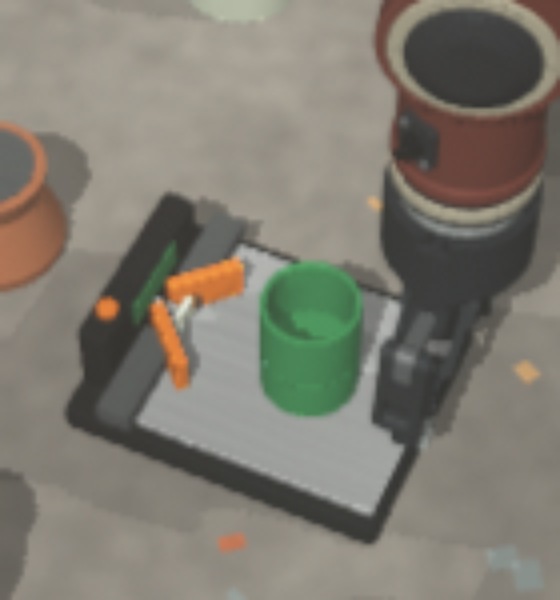

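View pics/t8.png

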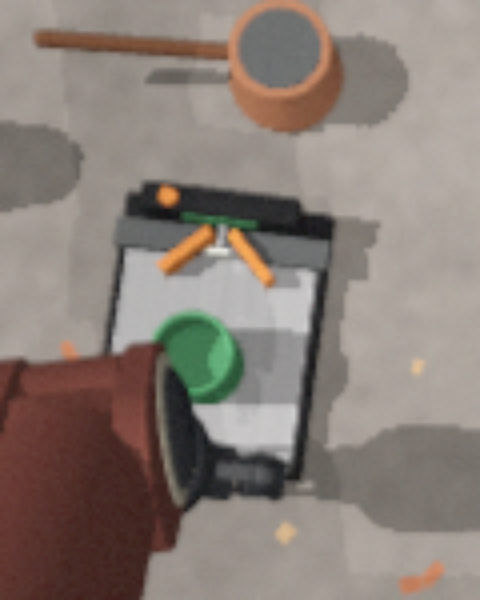

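View pics/w8.png

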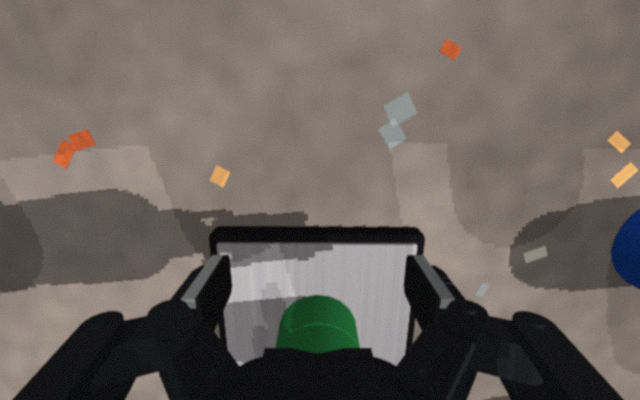

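```bash
cat > cup.py <<'E'
from h import *
from scipy.optimize import least_squares
def cup(d,box=None):
    P=cloud(d);f=d["frame"].astype(int)
    g=(f[...,1]>f[...,0]+25)&(f[...,1]>f[...,2]+10)
    g&=(P[...,0]>.5)&(P[...,0]<.70)&(P[...,1]>-.02)&(P[...,1]<.11)&(P[...,2]>.028)
    g&=~((P[...,0]>.665)&(P[...,1]<.1)&(P[...,0]>.675))
    # silhouette mask of biggest comp
    n,l,st,_=cv2.connectedComponentsWithStats(g.astype(np.uint8)); i=1+np.argmax(st[1:,4]); m=(l==i)
    b=st[i];b=(b[1]-6,b[1]+b[3]+6,b[0]-6,b[0]+b[2]+6)
    a=np.linspace(0,2*np.pi,60)
    o=cv2.morphologyEx(m.astype(np.uint8),cv2.MORPH_CLOSE,np.ones((7,7)))[b[0]:b[1],b[2]:b[3]].astype(float)
    def c(q,s=8):
        X=np.array([[q[0]/100+.028*np.cos(t),q[1]/100+.028*np.sin(t),z] for z in(.024,.096) for t in a])
        mm=np.zeros(((b[1]-b[0])*s,(b[3]-b[2])*s),np.uint8)
        u=(proj(d,X)-[b[2],b[0]]+.5)*s-.5
        cv2.fillConvexPoly(mm,cv2.convexHull(np.round(u*16).astype(np.int32)),255,shift=4)
        return ((cv2.resize(mm,(b[3]-b[2],b[1]-b[0]),interpolation=cv2.INTER_AREA)/255.-o)**2).sum()
    from scipy.optimize import minimize
    q=P[m];x0=np.nanmedian(q,0)*100
    r=minimize(c,x0[:2],method="Nelder-Mead",options=dict(initial_simplex=[x0[:2],x0[:2]+[1,0],x0[:2]+[0,1]]))
    return r.x/100,r.fun
HOME=np.array([.640,.0438]);YAW=-.107
def rel(p):
    v=np.array(p)-HOME;c,s=np.cos(YAW),np.sin(YAW);return np.array([c*v[0]+s*v[1],-s*v[0]+c*v[1]])*1e3
E
python3 - <<'E'
from cup import *
p,c=cup(load("s8"));print(p,c,rel(p))
p,c=cup(load("t8"));print(p,c,rel(p), "(occluded)")
from go import *
E=np.array([np.cos(YAW),np.sin(YAW)])
for dx in(-90,-97): 
    q=HOME+E*dx/1e3; print(dx,plan([q[0],q[1],.036],target(YAW,.17)),plan([q[0],q[1],.036],target(YAW,0)))
E
```

```text
[0.58666761 0.04949572] 35.583514033064205 [-5.36356607e+01 -3.25404750e-02]
[0.5859671  0.04998178] 83.40196847366397 [-54.38407637   0.37593003] (occluded)
-90 (array([39.1, 26.9, -1. ]), array([-0.   ,  0.   , -0.168]), np.float64(9.7)) (array([39.1, 26.9, -1. ]), array([-0.   ,  0.   ,  0.002]), np.float64(0.1))
-97 (array([32.1, 26.9, -1. ]), array([-0.   ,  0.   , -0.168]), np.float64(9.7)) (array([32.1, 26.9, -1. ]), array([-0.   ,  0.   ,  0.002]), np.float64(0.1))
```

The cup stands at −54 mm from home on the centre line (lateral 0.0 to 0.4 mm). Shutting the fingers, tilting about 10° with the tip leading, and lowering behind it.

{"op": "move_arm", "data": {
  "rows": [
    [0,0,-1,0,0,-0.06,0.6],
    [0,5,-1,0,0,-0.12,0.2],
    [0,10,-1,0,0,-0.168,0],
    [0,18,-1,0,0,-0.168,0],
    [0,24,-1,0,0,-0.168,0]
  ],
  "squeeze": 40
}}

```text
t: 11.75
tcp_pos: [0.5119, 0.0576, 0.0381]
ee_rot: [-0.7, 0.707, 0.022, 0.097]
wrist_force: [0.4, 0.7, -0.6]
opening: 0.0001
```

```bash
cat > st.py <<'E'
from go import *
from cup import rel,HOME,YAW
def st():
    o=arm.get_obs();F=o["wrist_force"];c,s=np.cos(YAW),np.sin(YAW)
    print("t",round(o["t"],2),"rel",rel(o["tcp_pos"][:2]).round(2),"z",o["tcp_pos"][2].round(4),"Fx",round(c*F[0]+s*F[1],2),"Fy",round(-s*F[0]+c*F[1],2),"Fz",F[2].round(2),"open",o["opening"])
    print("tool axes in dock frame (rows x,y,z tool; cols dock x,y,z):");D=np.array([[c,s,0],[-s,c,0],[0,0,1]]);print((D@axes(o)).T.round(3))
E
python3 - <<'E'
from st import *
st()
from h import *
d=arm.read_camera("side"); cv2.imwrite("pics/s9.png",cv2.resize(d["frame"][180:290,270:380,::-1],None,fx=5,fy=5))
d=arm.read_camera("wrist"); cv2.imwrite("pics/w9.png",d["frame"][:,:,::-1])
E
```

```text
t 11.75 rel [-1.2888e+02 -1.0000e-02] z 0.0381 Fx 0.28 Fy 0.78 Fz -0.59 open 0.00011080002328871858
tool axes in dock frame (rows x,y,z tool; cols dock x,y,z):
[[ 0.986 -0.     0.168]
 [ 0.168  0.    -0.986]
 [ 0.     1.     0.   ]]
```

View pics/s9.png

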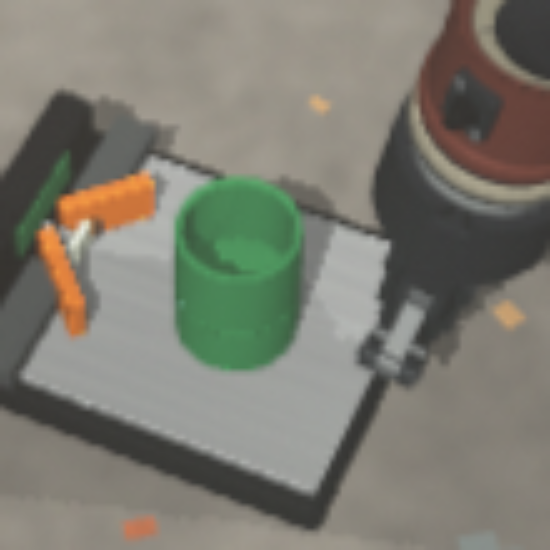

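View pics/w9.png

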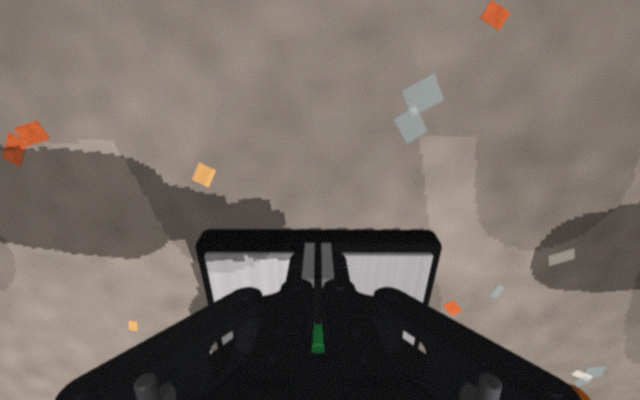

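{"op": "move_arm", "data": {
  "rows": [
    [4,5,0,0,0,0,0],
    [12,6,0,0,0,0,0],
    [21,7.5,0,0,0,0,0],
    [28,8.7,0,0,0,0,0],
    [30,9,0,0,0,0,0]
  ]
}}

```text
t: 12.48
tcp_pos: [0.5425, 0.0541, 0.0348]
ee_rot: [-0.7, 0.707, 0.022, 0.097]
wrist_force: [0.1, 0.4, -0.1]
opening: -0.0002
```

```bash
python3 -c "
from st import *
st()"
```

```text
t 12.47 rel [-98.07  -0.15] z 0.0348 Fx 0.01 Fy 0.45 Fz -0.15 open -0.00021859886700139876
tool axes in dock frame (rows x,y,z tool; cols dock x,y,z):
[[ 0.986 -0.     0.168]
 [ 0.168  0.    -0.986]
 [ 0.     1.     0.   ]]
```

{"op": "move_arm", "data": {
  "rows": [
    [2,0.3,0,0,0,0,0],
    [4,0.7,0,0,0,0,0],
    [6,1,0,0,0,0,0],
    [8,1.4,0,0,0,0,0],
    [10,1.7,0,0,0,0,0]
  ]
}}

```text
t: 13.1
tcp_pos: [0.5515, 0.0532, 0.0345]
ee_rot: [-0.7, 0.707, 0.021, 0.097]
wrist_force: [-0.2, 0.3, -0.3]
opening: 0.0003
```

{"op": "move_arm", "data": {
  "rows": [
    [2,0.3,0,0,0,0,0],
    [4,0.7,0,0,0,0,0],
    [6,1,0,0,0,0,0],
    [8,1.4,0,0,0,0,0],
    [10,1.7,0,0,0,0,0]
  ]
}}

```text
t: 13.72
tcp_pos: [0.5619, 0.0521, 0.0346]
ee_rot: [-0.7, 0.707, 0.022, 0.097]
wrist_force: [-0.6, 0.0, -0.5]
opening: -0.0001
```

{"op": "move_arm", "data": {
  "rows": [
    [2,0.3,0,0,0,0,0],
    [4,0.7,0,0,0,0,0],
    [6,1,0,0,0,0,0],
    [8,1.4,0,0,0,0,0],
    [10,1.7,0,0,0,0,0]
  ]
}}

```text
t: 14.35
tcp_pos: [0.572, 0.051, 0.0347]
ee_rot: [-0.7, 0.707, 0.022, 0.097]
wrist_force: [-0.5, 0.1, 0.4]
opening: 0.0
```

```bash
cat > look.py <<'E'
import sys
from st import *
from cup import *
k=sys.argv[1]
st()
d=arm.read_camera("side"); np.savez(f"pics/s{k}.npz",**d); a=cv2.resize(d["frame"][190:270,250:370,::-1],None,fx=6,fy=6,interpolation=cv2.INTER_CUBIC)
cv2.imwrite(f"pics/s{k}.png",a)
p,c=cup(d);print("side cup",p,c,rel(p))
d=arm.read_camera("top"); np.savez(f"pics/t{k}.npz",**d)
cv2.imwrite(f"pics/t{k}.png",cv2.resize(d["frame"][150:220,250:320,::-1],None,fx=8,fy=8,interpolation=cv2.INTER_CUBIC))
p,c=cup(d);print("top cup",p,c,rel(p))
E
python3 look.py 10
```

```text
t 14.35 rel [-68.35  -0.08] z 0.0347 Fx -0.52 Fy -0.0 Fz 0.39 open 2.686688146788107e-05
tool axes in dock frame (rows x,y,z tool; cols dock x,y,z):
[[ 0.986  0.     0.167]
 [ 0.167  0.    -0.986]
 [-0.     1.    -0.   ]]
side cup [0.61033617 0.04739252] 74.60595155709342 [-29.87784988   0.40399351]
top cup [0.61104983 0.04810385] 85.28195309496347 [-29.24423344   1.1874727 ]
```

View pics/s10.png

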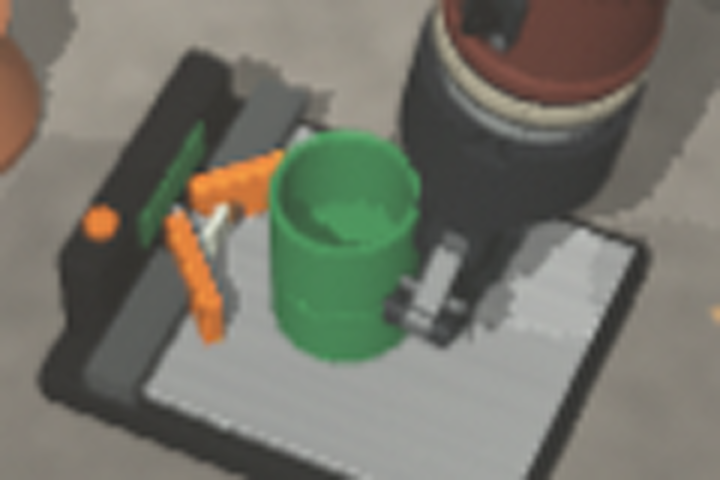

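View pics/t10.png

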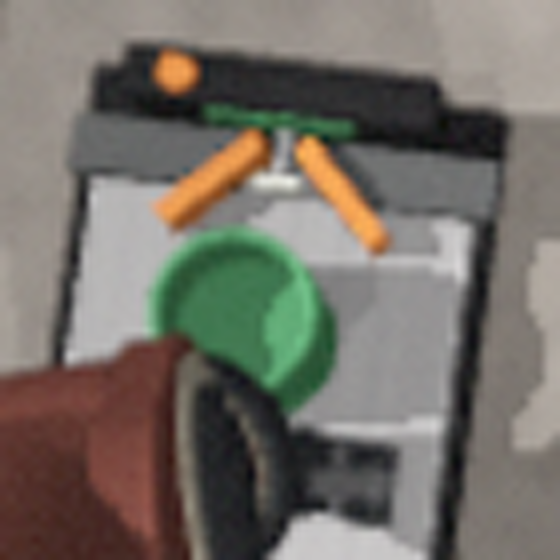

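{"op": "move_arm", "data": {
  "rows": [
    [2,0.3,0,0,0,0,0],
    [4,0.7,0,0,0,0,0],
    [6,1,0,0,0,0,0],
    [8,1.4,0,0,0,0,0],
    [10,1.7,0,0,0,0,0]
  ]
}}

```text
t: 15.08
tcp_pos: [0.5821, 0.0499, 0.0346]
ee_rot: [-0.7, 0.707, 0.022, 0.097]
wrist_force: [-0.8, -0.1, 0.7]
opening: 0.0
```

{"op": "move_arm", "data": {
  "rows": [
    [2,0.3,0,0,0,0,0],
    [3.5,0.6,0,0,0,0,0],
    [5,0.8,0,0,0,0,0],
    [6.5,1.1,0,0,0,0,0],
    [8,1.3,0,0,0,0,0]
  ]
}}

```text
t: 15.7
tcp_pos: [0.5901, 0.0491, 0.0347]
ee_rot: [-0.7, 0.707, 0.022, 0.097]
wrist_force: [0.1, 0.2, 0.8]
opening: 0.0002
```

```bash
python3 look.py 11
```

```text
t 15.7 rel [-50.15  -0.06] z 0.0347 Fx 0.04 Fy 0.23 Fz 0.83 open 0.00022073810717772
tool axes in dock frame (rows x,y,z tool; cols dock x,y,z):
[[ 0.986  0.     0.167]
 [ 0.167  0.    -0.986]
 [-0.     1.    -0.   ]]
side cup [0.62897014 0.04531005] 68.15813917723952 [-11.12804714   0.32347033]
top cup [0.62846612 0.04613518] 126.30051518646674 [-11.71730736   1.090049  ]
```

View pics/t11.png

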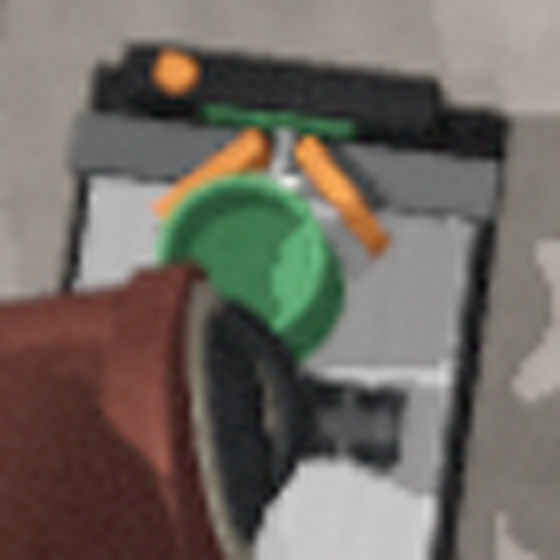

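{"op": "move_arm", "data": {
  "rows": [
    [1,0.2,0,0,0,0,0],
    [2,0.3,0,0,0,0,0],
    [3,0.5,0,0,0,0,0],
    [4,0.7,0,0,0,0,0],
    [5,0.8,0,0,0,0,0]
  ]
}}

```text
t: 16.42
tcp_pos: [0.5951, 0.0485, 0.0347]
ee_rot: [-0.7, 0.707, 0.022, 0.097]
wrist_force: [-0.2, -0.7, -0.4]
opening: 0.0006
```

{"op": "move_arm", "data": {
  "rows": [
    [0.7,0.1,0,0,0,0,0],
    [1.4,0.2,0,0,0,0,0],
    [2,0.3,0,0,0,0,0]
  ]
}}

```text
t: 16.8
tcp_pos: [0.5961, 0.0485, 0.0345]
ee_rot: [-0.7, 0.707, 0.021, 0.096]
wrist_force: [-3.3, -0.0, 1.1]
opening: -0.0002
```

```bash
python3 -c "
from st import *
st()"
```

```text
t 16.8 rel [-44.12  -0.05] z 0.0345 Fx -3.28 Fy -0.4 Fz 1.14 open -0.0002451543414881963
tool axes in dock frame (rows x,y,z tool; cols dock x,y,z):
[[ 0.986  0.001  0.165]
 [ 0.165 -0.    -0.986]
 [-0.     1.    -0.   ]]
```

Back stop engaged, with Fx at about −3.3 N. Continuing in small steps.

{"op": "move_arm", "data": {
  "rows": [
    [0.7,0.1,0,0,0,0,0],
    [1.4,0.2,0,0,0,0,0],
    [2,0.3,0,0,0,0,0]
  ]
}}

```text
t: 17.18
tcp_pos: [0.5986, 0.0481, 0.0345]
ee_rot: [-0.7, 0.707, 0.021, 0.096]
wrist_force: [-3.4, 1.4, -0.2]
opening: 0.0001
```

{"op": "move_arm", "data": {
  "rows": [
    [0.7,0.1,0,0,0,0,0],
    [1.4,0.2,0,0,0,0,0]
  ]
}}

```text
t: 17.42
tcp_pos: [0.6003, 0.0479, 0.0346]
ee_rot: [-0.7, 0.707, 0.021, 0.097]
wrist_force: [-2.4, 0.4, -1.5]
opening: -0.0002
```

```bash
python3 -c "
from st import *
st()"
```

```text
t 17.43 rel [-39.89  -0.16] z 0.0346 Fx -2.4 Fy 0.15 Fz -1.53 open -0.00021877072759687782
tool axes in dock frame (rows x,y,z tool; cols dock x,y,z):
[[ 0.986  0.     0.167]
 [ 0.167 -0.    -0.986]
 [-0.     1.    -0.   ]]
```

{"op": "move_arm", "data": {
  "rows": [
    [0.5,0.1,0,0,0,0,0],
    [1,0.2,0,0,0,0,0]
  ]
}}

```text
t: 17.68
tcp_pos: [0.6007, 0.0476, 0.0345]
ee_rot: [-0.7, 0.707, 0.021, 0.096]
wrist_force: [-4.6, 0.0, 0.4]
opening: 0.0
```

{"op": "move_arm", "data": {
  "rows": [
    [0.5,0.1,0,0,0,0,0],
    [0.5,0.1,0,0,0,0,0]
  ]
}}

```text
t: 17.92
tcp_pos: [0.6008, 0.0475, 0.0345]
ee_rot: [-0.7, 0.707, 0.021, 0.096]
wrist_force: [-5.5, 0.8, 0.5]
opening: 0.0002
```

{"op": "move_arm", "data": {
  "rows": [
    [0.5,0.1,0,0,0,0,0],
    [0.5,0.1,0,0,0,0,0]
  ]
}}

```text
t: 18.18
tcp_pos: [0.6008, 0.0474, 0.0344]
ee_rot: [-0.7, 0.707, 0.02, 0.096]
wrist_force: [-5.6, -0.7, 2.5]
opening: -0.0003
```

```bash
python3 -c "
from st import *
st()"
```

```text
t 18.18 rel [-39.33  -0.63] z 0.0344 Fx -5.52 Fy -1.28 Fz 2.51 open -0.00027076817408021054
tool axes in dock frame (rows x,y,z tool; cols dock x,y,z):
[[ 0.987  0.     0.164]
 [ 0.164 -0.001 -0.987]
 [ 0.     1.    -0.001]]
```

```bash
python3 look.py 12
```

```text
t 18.18 rel [-39.33  -0.63] z 0.0344 Fx -5.52 Fy -1.28 Fz 2.51 open -0.00027076817408021054
tool axes in dock frame (rows x,y,z tool; cols dock x,y,z):
[[ 0.987  0.     0.164]
 [ 0.164 -0.001 -0.987]
 [ 0.     1.    -0.001]]
side cup [0.63940664 0.04345936] 102.33623990772779 [-0.55359164 -0.4020595 ]
top cup [0.6393046  0.04431495] 151.62972702806613 [-0.74641343  0.43773864]
```

View pics/t12.png

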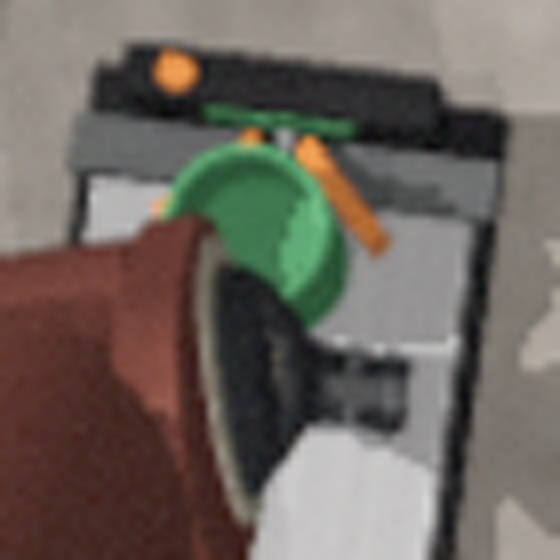

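View pics/s12.png

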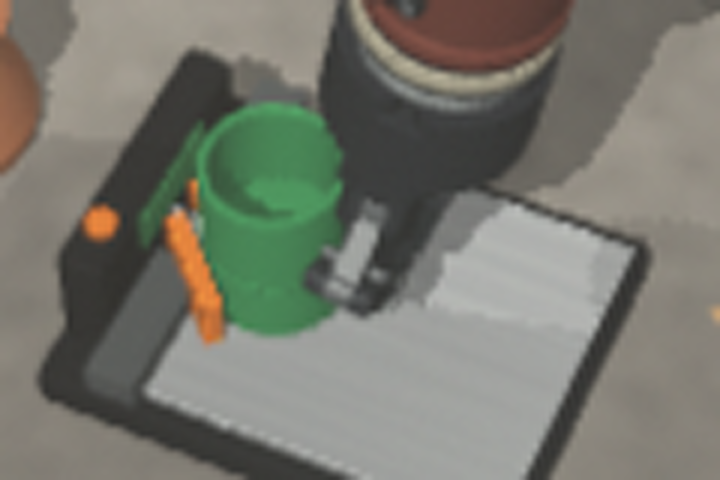

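Both cameras show the cup slid about 0.7 mm toward −y, with Fy ≈ −1.3 N and the pusher bent to −y. So it is bearing on the left flank. Shift the push 1 mm to −y.

{"op": "move_arm", "data": {
  "rows": [
    [0,0,-0.5,0,0,0,0],
    [0,0,-1,0,0,0,0]
  ]
}}

```text
t: 18.52
tcp_pos: [0.6011, 0.0465, 0.0345]
ee_rot: [-0.7, 0.707, 0.021, 0.096]
wrist_force: [-4.6, -0.4, 1.1]
opening: -0.0002
```

```bash
python3 -c "
from st import *
st()"
```

```text
t 18.52 rel [-38.92  -1.5 ] z 0.0345 Fx -4.54 Fy -0.89 Fz 1.1 open -0.0001790971655464293
tool axes in dock frame (rows x,y,z tool; cols dock x,y,z):
[[ 0.986  0.     0.165]
 [ 0.165 -0.001 -0.986]
 [-0.     1.    -0.001]]
```

{"op": "move_arm", "data": {
  "rows": [
    [0,0,0,0,0,0,0],
    [0,0,0,0,0,0,0]
  ]
}}

```text
t: 18.77
tcp_pos: [0.6012, 0.0464, 0.0345]
ee_rot: [-0.7, 0.707, 0.021, 0.096]
wrist_force: [-5.5, -0.3, 0.2]
opening: -0.0002
```

```bash
python3 -c "
from st import *
st()"
```

```text
t 18.77 rel [-38.86  -1.59] z 0.0345 Fx -5.41 Fy -0.85 Fz 0.24 open -0.00024585253496514143
tool axes in dock frame (rows x,y,z tool; cols dock x,y,z):
[[ 0.986  0.     0.165]
 [ 0.165 -0.001 -0.986]
 [ 0.     1.    -0.001]]
```

{"op": "move_arm", "data": {
  "rows": [
    [0,0,-0.5,0,0,0,0],
    [0,0,-1,0,0,0,0],
    [0,0,-1,0,0,0,0]
  ]
}}

```text
t: 19.15
tcp_pos: [0.6014, 0.0458, 0.0345]
ee_rot: [-0.7, 0.707, 0.021, 0.096]
wrist_force: [-4.8, 0.2, 0.0]
opening: -0.0
```

```bash
python3 -c "
from st import *
st()"
```

```text
t 19.15 rel [-38.58  -2.17] z 0.0345 Fx -4.82 Fy -0.35 Fz 0.01 open -4.340745912495959e-05
tool axes in dock frame (rows x,y,z tool; cols dock x,y,z):
[[ 0.986  0.     0.165]
 [ 0.165 -0.    -0.986]
 [-0.     1.    -0.   ]]
```

{"op": "move_arm", "data": {
  "rows": [
    [0,0,0,0,0,0,0]
  ]
}}

```text
t: 19.27
tcp_pos: [0.6015, 0.0457, 0.0345]
ee_rot: [-0.7, 0.707, 0.021, 0.096]
wrist_force: [-5.2, 0.1, 0.9]
opening: 0.0
```

```bash
python3 -c "
from st import *
st()"
```

```text
t 19.27 rel [-38.53  -2.21] z 0.0345 Fx -5.21 Fy -0.47 Fz 0.87 open 3.462069419715784e-05
tool axes in dock frame (rows x,y,z tool; cols dock x,y,z):
[[ 0.986  0.     0.165]
 [ 0.165 -0.    -0.986]
 [-0.     1.    -0.   ]]
```

{"op": "move_arm", "data": {
  "rows": [
    [0.5,0.1,0,0,0,0,0],
    [1,0.2,0,0,0,0,0],
    [1,0.2,0,0,0,0,0]
  ]
}}

```text
t: 19.65
tcp_pos: [0.6015, 0.0457, 0.0345]
ee_rot: [-0.7, 0.707, 0.02, 0.095]
wrist_force: [-6.5, 0.9, 2.4]
opening: -0.0003
```

```bash
python3 -c "
from st import *
st()"
```

```text
t 19.65 rel [-38.5   -2.21] z 0.0345 Fx -6.53 Fy 0.21 Fz 2.42 open -0.00026247847892817356
tool axes in dock frame (rows x,y,z tool; cols dock x,y,z):
[[ 0.987  0.     0.163]
 [ 0.163 -0.001 -0.987]
 [-0.     1.    -0.001]]
```

{"op": "move_arm", "data": {
  "rows": [
    [0,0,-0.5,0,0,0,0],
    [0,0,-0.5,0,0,0,0]
  ]
}}

```text
t: 19.9
tcp_pos: [0.6015, 0.0456, 0.0345]
ee_rot: [-0.701, 0.707, 0.021, 0.095]
wrist_force: [-7.1, 0.9, 1.4]
opening: 0.0001
```

```bash
python3 look.py 13
```

```text
t 19.9 rel [-38.47  -2.28] z 0.0345 Fx -7.11 Fy 0.09 Fz 1.38 open 5.418611460544042e-05
tool axes in dock frame (rows x,y,z tool; cols dock x,y,z):
[[ 0.987  0.001  0.164]
 [ 0.164  0.    -0.987]
 [-0.001  1.    -0.   ]]
side cup [0.63970913 0.04271029] 107.9194925028835 [-0.17282904 -1.11454554]
top cup [0.64139606 0.04320055] 160.11541714725107 [ 1.45209896 -0.44692571]
```

The advance has stopped at −38.5 mm, the push force is rising and Fy ≈ 0, so both flanks are engaged. Raising the push to about 10 N.

{"op": "move_arm", "data": {
  "rows": [
    [0.5,0.1,0.2,0,0,0,0],
    [1,0.2,0.2,0,0,0,0],
    [1,0.2,0.2,0,0,0,0]
  ]
}}

```text
t: 20.38
tcp_pos: [0.6015, 0.0457, 0.0343]
ee_rot: [-0.701, 0.707, 0.02, 0.095]
wrist_force: [-8.0, 0.7, 4.2]
opening: 0.0003
```

```bash
python3 -c "
from st import *
st()"
```

```text
t 20.38 rel [-38.44  -2.22] z 0.0343 Fx -7.99 Fy -0.18 Fz 4.21 open 0.00027547149446295247
tool axes in dock frame (rows x,y,z tool; cols dock x,y,z):
[[ 0.987  0.001  0.162]
 [ 0.162 -0.    -0.987]
 [-0.001  1.    -0.001]]
```

{"op": "move_arm", "data": {
  "rows": [
    [0.5,-0.1,0,0,0,0,0],
    [0.8,-0.2,0,0,0,0,0]
  ]
}}

```text
t: 20.62
tcp_pos: [0.6016, 0.0457, 0.0344]
ee_rot: [-0.701, 0.707, 0.019, 0.094]
wrist_force: [-9.3, 1.5, 4.2]
opening: 0.0004
```

```bash
python3 -c "
from st import *
st()"
```

```text
t 20.62 rel [-38.4   -2.23] z 0.0344 Fx -9.45 Fy 0.49 Fz 4.21 open 0.00035913627238043225
tool axes in dock frame (rows x,y,z tool; cols dock x,y,z):
[[ 0.987  0.001  0.16 ]
 [ 0.16  -0.001 -0.987]
 [-0.001  1.    -0.001]]
```

{"op": "move_arm", "data": {
  "rows": [
    [0,0,0,0,0,0,0]
  ]
}}

```text
t: 20.75
tcp_pos: [0.6016, 0.0457, 0.0344]
ee_rot: [-0.701, 0.707, 0.019, 0.094]
wrist_force: [-9.5, 1.8, 3.9]
opening: -0.0001
```

```bash
python3 -c "
from st import *
st()"
```

```text
t 20.75 rel [-38.39  -2.21] z 0.0344 Fx -9.61 Fy 0.81 Fz 3.92 open -7.152657918887127e-05
tool axes in dock frame (rows x,y,z tool; cols dock x,y,z):
[[ 0.987  0.001  0.16 ]
 [ 0.16  -0.001 -0.987]
 [-0.001  1.    -0.001]]
```

At 9.5 N. Trimming the small +y force, then holding.

{"op": "move_arm", "data": {
  "rows": [
    [0.2,0,0.3,0,0,0,0],
    [0.2,0,0.3,0,0,0,0],
    [0.2,0,0.3,0,0,0,0],
    [0.2,0,0.3,0,0,0,0],
    [0.2,0,0.3,0,0,0,0]
  ]
}}

```text
t: 21.38
tcp_pos: [0.6016, 0.0457, 0.0343]
ee_rot: [-0.7, 0.707, 0.019, 0.094]
wrist_force: [-9.5, 1.3, 4.9]
opening: -0.0002
```

```bash
python3 look.py 14
```

```text
t 21.38 rel [-38.41  -2.21] z 0.0343 Fx -9.57 Fy 0.3 Fz 4.88 open -0.00018654008221409172
tool axes in dock frame (rows x,y,z tool; cols dock x,y,z):
[[ 0.987  0.001  0.16 ]
 [ 0.16  -0.001 -0.987]
 [-0.001  1.    -0.001]]
side cup [0.63969245 0.04266431] 117.07277201076508 [-0.18450255 -1.16204393]
top cup [0.64164089 0.04355392] 169.1984467512495 [ 1.65778754 -0.06943673]
```

View pics/t14.png

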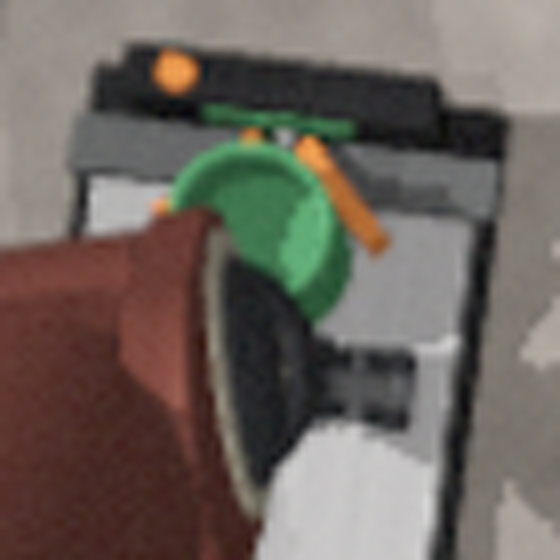

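View pics/s14.png

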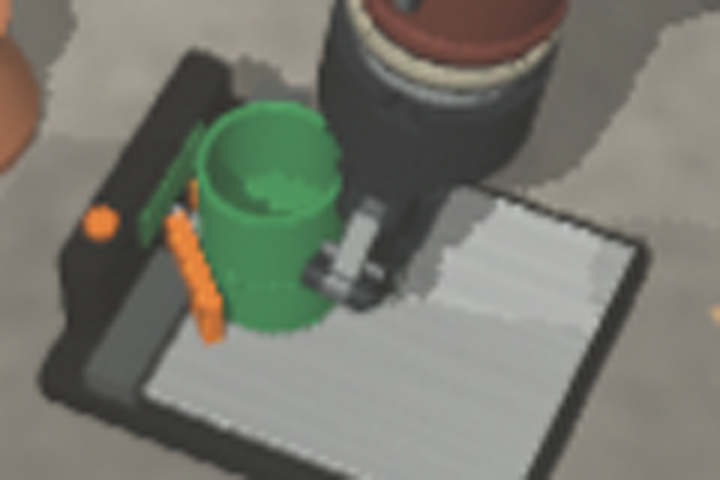

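The cup pose matches each camera's own flank fit to within about 0.3 mm sideways. With Fx −9.6 N and Fy only 0.3 N, both flanks must be carrying load. One more hold, then ease off.

{"op": "move_arm", "data": {
  "rows": [
    [0.2,0,0.1,0,0,0,0],
    [0.2,0,0.1,0,0,0,0],
    [0.2,0,0.1,0,0,0,0],
    [0.2,0,0.1,0,0,0,0],
    [0.2,0,0.1,0,0,0,0]
  ]
}}

```text
t: 22.1
tcp_pos: [0.6016, 0.0457, 0.0343]
ee_rot: [-0.7, 0.707, 0.019, 0.094]
wrist_force: [-10.4, 1.3, 4.5]
opening: 0.0001
```

```bash
python3 -c "
from st import *
st()"
```

```text
t 22.1 rel [-38.39  -2.2 ] z 0.0343 Fx -10.52 Fy 0.13 Fz 4.52 open 9.003056624794783e-05
tool axes in dock frame (rows x,y,z tool; cols dock x,y,z):
[[ 0.987  0.001  0.159]
 [ 0.159 -0.001 -0.987]
 [-0.001  1.    -0.001]]
```

{"op": "move_arm", "data": {
  "rows": [
    [-1,-0.4,0,0,0,0,0],
    [-2,-0.7,0,0,0,0,0],
    [-3,-0.9,0,0,0,0,0],
    [-4,-1.1,0,0,0,0,0],
    [-5,-1.3,0,0,0,0,0]
  ]
}}

```text
t: 22.72
tcp_pos: [0.6013, 0.046, 0.0358]
ee_rot: [-0.7, 0.707, 0.022, 0.098]
wrist_force: [-2.2, -1.0, -1.9]
opening: -0.0002
```

{"op": "move_arm", "data": {
  "rows": [
    [-2,-0.4,0,0,0,0,0],
    [-5,-1,0,0,0,0,0],
    [-10,-2,0,0,0,0,0],
    [-20,-4,0,0,0,0,0],
    [-30,-6,0,0,0,0,0]
  ]
}}

```text
t: 23.35
tcp_pos: [0.5692, 0.0494, 0.0366]
ee_rot: [-0.7, 0.707, 0.022, 0.097]
wrist_force: [-0.4, -0.3, 0.0]
opening: 0.0
```

{"op": "move_arm", "data": {
  "rows": [
    [-15,-5,0,0,0,0,0],
    [-30,-20,0,0,0,0,0],
    [-45,-50,0,0,0,0,0],
    [-55,-90,0,0,0,0,0],
    [-60,-120,0,0,0,0,0]
  ]
}}

```text
t: 23.98
tcp_pos: [0.4898, 0.058, 0.1459]
ee_rot: [-0.701, 0.707, 0.022, 0.097]
wrist_force: [0.4, 1.0, -0.3]
opening: 0.0001
```

```bash
python3 look.py 15; python3 - <<'E'
from fit import *
from cup import *
d=load("s15");print(proj(d,[[.64,.0438,.05]]))
dt=load("t15")
cv2.imwrite("pics/full15.png",np.vstack([dt["frame"][60:300,:,::-1],d["frame"][60:400,:,::-1]]))
E
```

```text
t 23.98 rel [-150.88   -1.95] z 0.1459 Fx 0.25 Fy 0.99 Fz -0.32 open 9.435904819150655e-05
tool axes in dock frame (rows x,y,z tool; cols dock x,y,z):
[[ 0.986  0.001  0.167]
 [ 0.167  0.    -0.986]
 [-0.001  1.     0.   ]]
side cup [0.63971442 0.04268393] 39.97791618608227 [-0.16475587 -1.14018567]
top cup [0.63929457 0.04470261] 15.699777008842752 [-0.79779062  0.82210979]
[[295.02392174 228.49263458]]
```

View pics/s15.png

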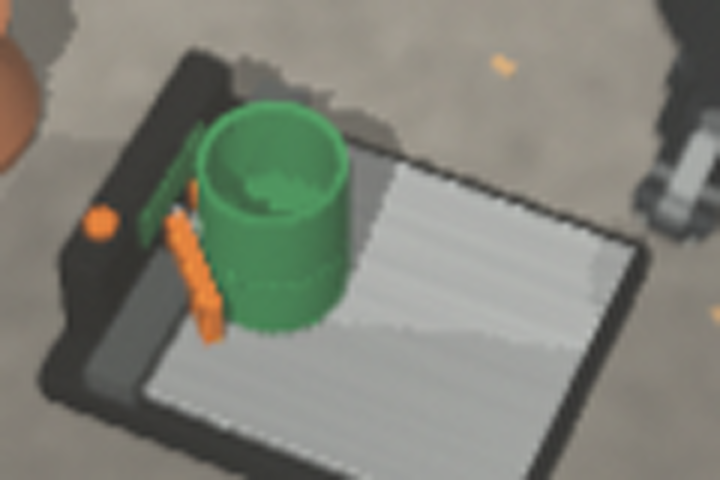

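View pics/t15.png

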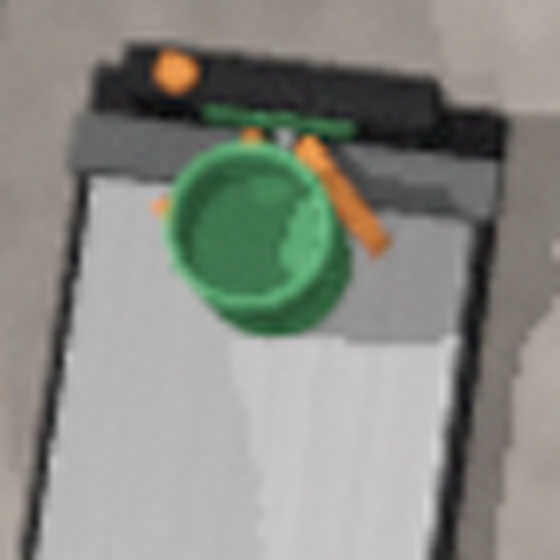

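View pics/full15.png

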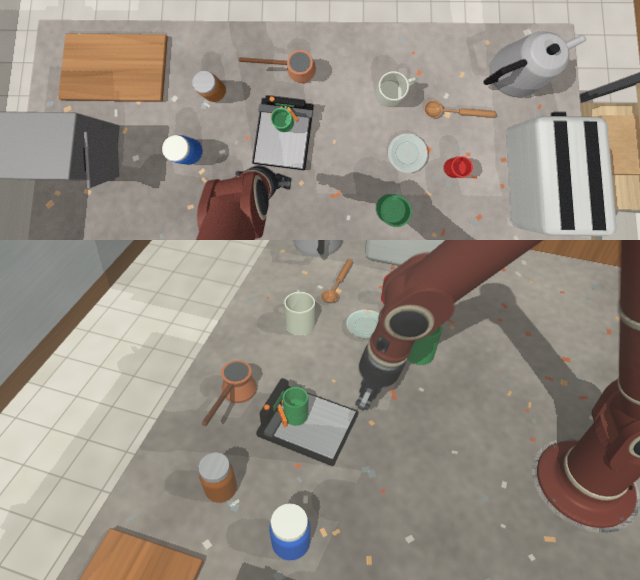

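```bash
python3 -c "
from plant import arm
print(arm.finish_job())"
```

```text
the job is handed in; nothing more can be done
None
```

The small green cup is standing upright and released in the V of the scale, pushed home against both orange flanks, and I handed the job in at about 24 s of the 64 s allowed.

**Lift and set-down:** I gripped it with 35 N, lifted it off the saucer and set it down about 54 mm in front of home. The plate took its weight at about 3 N.

**Push:** With the fingers shut and the tip low on the cup's back, I pushed it along in small steps past the back stop, which resisted at about 3 N. It first bore on the left flank only, so I moved the push about 2 mm away from that flank until the sideways force dropped to near zero. The cup then moved forward about 0.8 mm more and stopped.

**Hold:** I held it at 9.5–10.5 N for over 1 s, with a sideways force of 0.1–0.8 N. That points to both flanks being loaded, but there was no direct reading of the force on each flank.

**Last checks:**
- **Cup position:** Letting go moved the cup by less than 0.1 mm. The side camera puts it within 0.3 mm of home. The top camera puts it about 1 mm off, which is within calibration error.
- **Other objects:** The saucer and everything else look unmoved in the final pictures.

**What disagreed:**
- **Plate edge:** The near edge of the plate measured about 121 mm from home, not the 107 mm the description implies. I located home from the flanks themselves.
- **Downward force:** While holding the cup home, the pusher also pressed down on it with about 4 to 5 N.

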